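Load the drinking-chocolate feed tray

TASK

Refill the feed tray: draw its sprung follower back by the post, feeling for its hidden catch, until the follower stays back by itself, but do not haul on it once it comes up against its end buffer (no more than about 8 N beyond the spring). Then stand both chocolate blocks in the channel between the end wall and the follower, sticks up, and press the button on the tray so that the follower closes on them and holds them against the end wall. Leave the mug, whisk and spoon where they are.

Things in the scene. Friction and masses are not known exactly. Their poses are not given: they have to be found in the camera images.
- tray: Chocolate feed tray fixed to the counter: wooden base 232 x 52 x 16 mm under an open-topped straight channel 40 mm wide inside (walls 6 mm thick, tops 42 mm above the counter). Origin: centre of the base's underside, on the counter. Own +x: along the channel from its end wall to the button = pull-back direction. A housing at x 56 to 116 mm, 36 mm high, carries the button.
- channel_end (a point): Foot of the channel's end wall: middle of its inner face, on the channel floor, 16 mm above the counter, at x = -85 mm of the tray; axes as the tray's. The wall is 10 mm thick, its top 42 mm above the counter. The blocks stand in the room between this wall and the follower, 26 mm of channel each.
- follower (a joint): Pull-back of the sprung follower along the tray's +x (m). At s its front face is 12 mm + s from the end wall. Starts at 0. Spring 0.9 N at 0, plus 0.06 N per mm; damped 0.02 N per mm/s. A hidden catch, differently set each time, holds it back at some s from 58 to 98 mm. Let go before that, it runs forward again. Closed on one block it reads 14 mm, on two 40 mm.
- follower_post (a point): Middle of the upright dark wooden post that the follower is pulled by, 68 mm above the counter, 9 mm behind the follower's front face. The post is 14 mm thick along the tray's x, 22 mm across, and stands from 43 to 91 mm above the counter. The follower plate below it is 16 mm thick, 38 mm wide.
- button_top (a point): Centre of the top face of the tray's round white release button, 26 mm wide, 46 mm above the counter when up, on the tray's centre line 96 mm along +x from its origin. Pressed straight down, 8 mm at most: 1.4 to 2.6 N, about 1 N more while the follower hangs on the catch. Past 5 mm it frees the follower, which runs forward by itself in about half a second. Springs up when let go.
- buffer (a point): Face of the sprung end buffer, hidden with the catch inside the base (rests at tray x = 36.5 mm, gives towards +x). Nearing the catch the pull grows by about 2 N for some 15 mm, then drops as it clicks in and the follower stays; 1.5 mm past the click the follower meets the stiff sprung buffer, 5.6 N per mm on top of its spring. The buffer is overloaded beyond 11 N (2 mm).
- block_a_center (a point): One of two like chocolate blocks, standing on the counter: 26 mm along own x, 36 mm along own y, 30 mm high, 45 g, with a 10 x 10 mm wooden stick 45 mm up from its top's middle (75 mm in all). This point is half-way up, 37.5 mm above the underside; the stick runs from 7.5 mm below to 37.5 mm above it. Goes into the channel with its x along the tray's x, either way round.
- block_b_center (a point): One of two like chocolate blocks, standing on the counter: 26 mm along own x, 36 mm along own y, 30 mm high, 45 g, with a 10 x 10 mm wooden stick 45 mm up from its top's middle (75 mm in all). This point is half-way up, 37.5 mm above the underside; the stick runs from 7.5 mm below to 37.5 mm above it. Goes into the channel with its x along the tray's x, either way round.
- mug: stoneware mug, 76 mm wide, 85 mm high, handle towards its own +y. Bystander; origin at its underside below its middle.
- whisk: steel mini whisk lying on the counter along its own x, 174 mm long. Bystander; origin at its underside below its middle.
- spoon: steel serving spoon with a wooden handle, lying on the counter along its own x, 160 mm long. Bystander; origin at the underside, at about its middle.
Not all that is in view belongs to the job. What is shaped like the part that bears block_a_center but purple is not meant.

How it is judged:
By the outcome, as a careful person would: the job done as asked, in the order asked, and still so for the second after the job is handed in, with the robot touching nothing.
It also fails if it takes over 69 s, if anything falls off the work surface, if the arm or the gripper's body presses on something with over 40 N, if the wrist force passes 120 N, or if a joint passes its speed limit or range.

ROBOT

A 6-joint arm with a two-finger parallel gripper is mounted at the origin on the work surface. World frame = base frame: x ahead of the robot, y to its left, z up, the work surface at z = 0. Lengths are in m, angles in rad, forces in N, time in s.
With the tool pointing down it reaches from about 0.25 to 0.775 m from the base axis. Payload 8.9 kg.
Tool frame: the origin (TCP) lies at the very end of the fingers, on their centre line; the grasp point (between the pads) lies 19 mm behind it; z points along the fingers, y is the direction in which the jaws open and shut (so a half turn about z gives the same grasp; the last joint's range is limited). The gripper opens to 85 mm and grips with 20 to 120 N. Pads are 22 mm wide; open, the fingers measure 114 mm over their backs; the gripper's body (76 mm by 85 mm) begins 54 mm behind the grasp point. The pads swing forward as they close: fully open they stand 13 mm farther back than shut.
Start: joints at [-1.327, 0.291, -0.153, 1.127, 0, 1.431], TCP at [0.196, -0.487, 0.231] pointing down, gripper open.
Joint ranges: [-2.52, 2.52], [-0.91, 1.74], [-1.3, 1.37], [-1.96, 2.02], [-1.52, 1.47], [-3.14, 3.14]. Speed limits (rad/s): [2.22, 2.22, 2.79, 3.14, 3.14, 3.14].

INTERFACE

Orientations are given as a rotation vector (axis times angle).
In Python, from cell import * gives the robot as it stands.
- The arm moves only by the tool move_arm, never from a script. Its argument "deltas" is a list of rows, each an object of numbers: "tx", "ty", "tz": the shift along the tool's x, y, z in cm; "ax", "ay", "az": the turn, a rotation vector about the tool's x, y, z in degrees; "jaw": the finger opening in cm, from 0 to 8.54. A call has 1 to 8 rows; each row shifts and turns the commanded pose from where the row before left it, along the tool's axes as they then stand; what a row does not reach is not made up. A row lasts 1/8 s, in which the tool goes at most 62.5 mm and 10.7 degrees, less where a joint would pass 70% of its speed; a pose out of reach is approached as far as the arm can. A call is refused whole if a number of a shift passes 6.25 or a number of a turn 10.7, either way. A call with a gripper value outside its range is refused whole. The fingers move at their own pace and stop on an object; "newtons" is the grip in N (left out, the last holds). Time passes only in rows, so rows that do not move let the fingers close. It gives the time, the measured TCP pose, the force and the opening at its end, in the units of the state.
- state(): the state, without advancing time (a new reading comes with each control period).
- camera(name): name is "side" or "top"; returns (picture, depth): 420x560x3 uint8, red, green, blue; 420x560 float32, m along the optical axis (not along the pixel's ray), 0 where there is no reading.
- calibration(name): a dict with "mtx" (3x3 intrinsics, pixels), "dist_coeffs" ([k1, k2, p1, p2, k3] as OpenCV has them; the pictures are not rectified), "view" (4x4, takes a point from world to camera coordinates). Camera axes: x right, y down, z forward; pixel columns grow to the right and rows downward; lengths in m; the calibration is good to about 2 mm. A picture is of the moment at which its call begins. calibration takes no time and is no camera call.
- job_done(): hands the job in, once; it reports no verdict.
The state is a dict: "time": time; "q": joint angles; "dq": joint speeds; "tau": joint torques, N m; "ee_pos": TCP position; "eef_rot": TCP orientation; "contact_force": force on the tool from outside, world axes, zero at the start; "ft_torque": the same for the moment, N m; "finger_gap": opening from 0.0 (shut) to 1.0 (fully open).
Only numpy, scipy, OpenCV 4.12 (cv2) and the standard library are available. Lean on these libraries where they do the work, as an engineer would, in place of code of your own. Each camera call takes 0.05 s, during which the arm holds its last target.

## Working session

There is one attempt and no reset: what is moved stays moved. The work goes in short steps, Python scripts to look and compute and a tool call to move; the robot and the scene stay as the last step left them, time stands still between calls to the robot, and variables do not carry over. Pictures are saved under pics/ and viewed, and the job is handed in when it is done.

Besides the shell and the picture viewer there is one more tool, called after "Emit:" in YAML: its name, and indented under it one key for each argument. move_arm: Moves the arm, as the interface text tells. Its arguments: {"type":"object","properties":{"deltas":{"type":"array"},"newtons":{"type":"number"}},"required":["deltas"]}

```bash
mkdir -p pics; ls; python3 - <<'E'
from cell import *
import cv2, numpy as np
for n in("top","side"):
    p,d=camera(n); cv2.imwrite(f"pics/{n}0.png",p[:,:,::-1]); np.save(f"{n}0.npy",d)
    c=calibration(n); print(n,c)
s=state();print(s)
E
```

```text
pics
top {'mtx': array([[400.61366429,   0.        , 277.2739394 ],
       [  0.        , 400.61366429, 211.651064  ],
       [  0.        ,   0.        ,   1.        ]]), 'dist_coeffs': array([-0.01066766,  0.        ,  0.        ,  0.        ,  0.        ]), 'view': array([[-0.00970981, -0.99966271, -0.02408696,  0.02171375],
       [-0.98302777,  0.01395583, -0.1829252 ,  0.52464845],
       [ 0.18319966,  0.02190198, -0.98283172,  0.80893005],
       [ 0.        ,  0.        ,  0.        ,  1.        ]])}
side {'mtx': array([[488.02244632,   0.        , 275.69398193],
       [  0.        , 488.02244632, 220.59326245],
       [  0.        ,   0.        ,   1.        ]]), 'dist_coeffs': array([-0.10460605,  0.        ,  0.        ,  0.        ,  0.        ]), 'view': array([[-0.98456258, -0.1747505 , -0.00993929,  0.53246322],
       [-0.11378372,  0.68215188, -0.72230331,  0.12000021],
       [ 0.13300297, -0.71002188, -0.69150498,  1.21524841],
       [ 0.        ,  0.        ,  0.        ,  1.        ]])}
{'time': 0.1, 'q': array([-1.32734148e+00,  2.91256797e-01, -1.54028283e-01,  1.12670265e+00,
       -1.19309192e-05,  1.43150207e+00]), 'dq': array([-4.64710573e-04,  8.38802725e-04,  2.61285971e-03,  6.96843717e-04,
        9.45495397e-04, -8.50012912e-05]), 'tau': array([ 2.34195744e-03, -5.37978566e+01,  3.31918073e+01,  9.31189104e-03,
       -5.31661772e-05, -2.10948954e-06]), 'ee_pos': array([ 0.19598178, -0.4866331 ,  0.23078109]), 'eef_rot': array([-3.08307137e+00, -5.97331556e-01,  1.16093294e-04]), 'contact_force': array([-0.27084419,  0.40289665,  0.52251014]), 'ft_torque': array([ 0.02867719,  0.01264482, -0.02374313]), 'finger_gap': 1.0000466607066705}
```

View pics/top0.png

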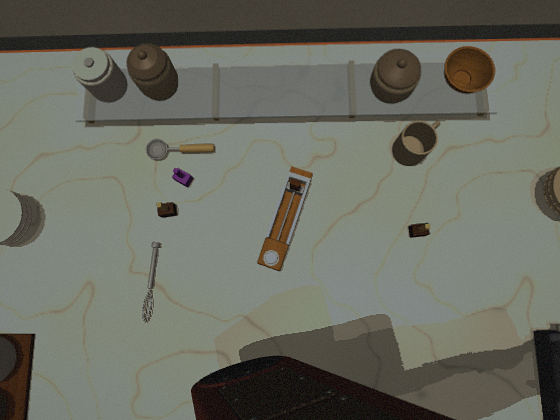

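View pics/side0.png

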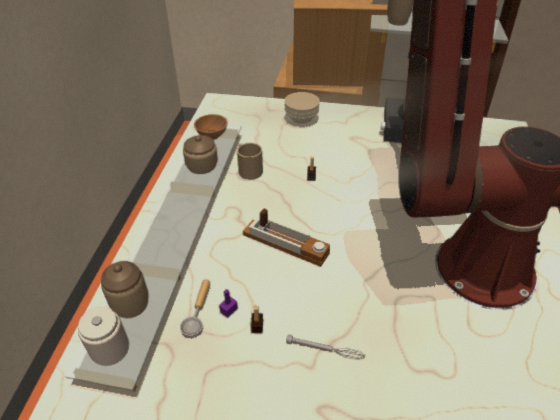

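The top view shows the tray at about (285,218), with its end wall at the upper right and the button at (271,257). The blocks are at (167,209) and (419,230). The purple decoy is at (182,177). Next I'll enlarge these areas.

```bash
python3 - <<'E'
import cv2, numpy as np
t=cv2.imread("pics/top0.png"); s=cv2.imread("pics/side0.png")
def crop(im,x,y,w,h,k,n):
    cv2.imwrite(n,cv2.resize(im[y:y+h,x:x+w],None,fx=k,fy=k,interpolation=cv2.INTER_CUBIC))
crop(t,245,155,80,120,5,"pics/c_tray.png")
a=cv2.resize(t[190:230,145:195],None,fx=8,fy=8,interpolation=cv2.INTER_CUBIC)
b=cv2.resize(t[210:250,395:445],None,fx=8,fy=8,interpolation=cv2.INTER_CUBIC)
cv2.imwrite("pics/c_blk.png",np.hstack([a,b]))
a=cv2.resize(s[300:340,235:285],None,fx=8,fy=8,interpolation=cv2.INTER_CUBIC)
b=cv2.resize(s[150:190,290:340],None,fx=8,fy=8,interpolation=cv2.INTER_CUBIC)
cv2.imwrite("pics/c_sblk.png",np.hstack([a,b]))
crop(s,235,200,110,70,7,"pics/c_stray.png")
E
```

```text
(no output)
```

View pics/c_tray.png

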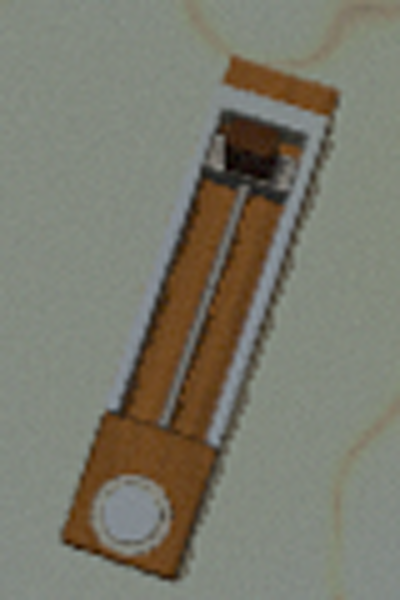

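View pics/c_blk.png

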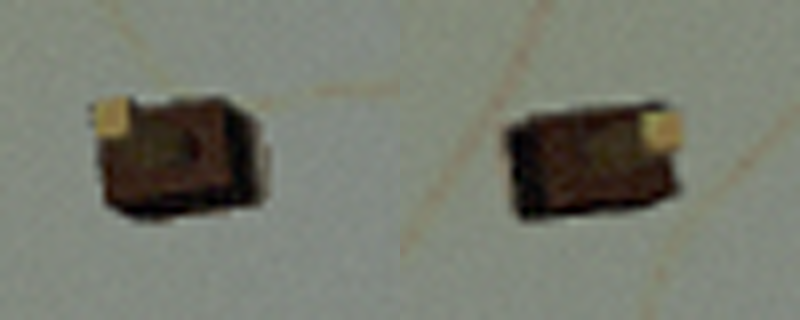

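View pics/c_sblk.png

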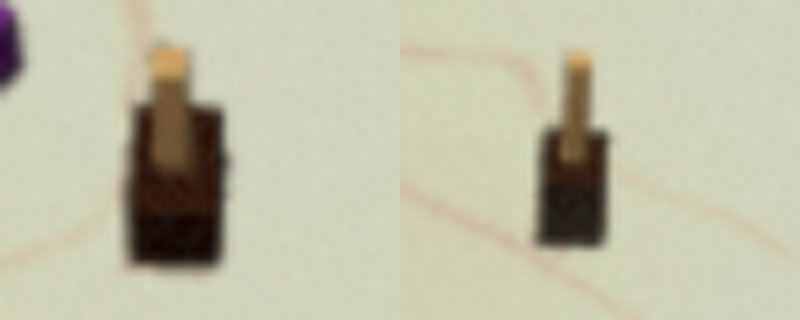

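View pics/c_stray.png

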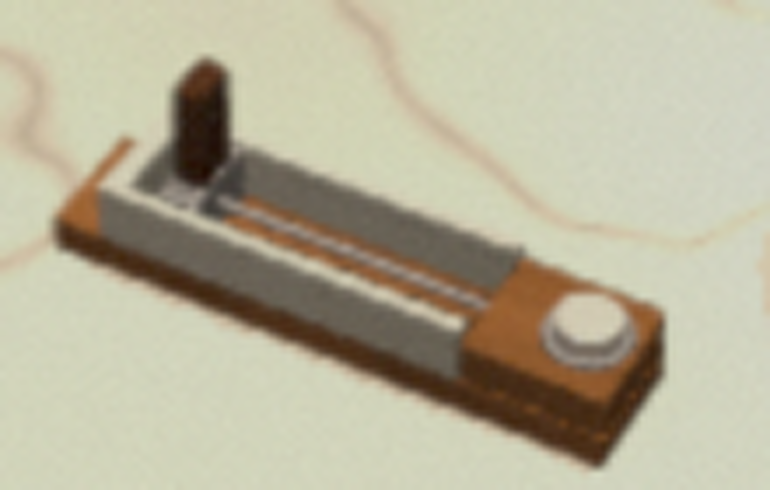

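```bash
cat > h.py <<'E'
import numpy as np, cv2
from scipy.optimize import least_squares
from scipy.spatial.transform import Rotation as R
from cell import *
CAL={n:calibration(n) for n in("top","side")}
def proj(n,P):
    c=CAL[n];V=np.array(c["view"])
    r,_=cv2.Rodrigues(V[:3,:3]); 
    return cv2.projectPoints(np.array(P,float).reshape(-1,1,3),r,V[:3,3],c["mtx"],np.array(c["dist_coeffs"]))[0][:,0]
def tw(p,P):
    P=np.atleast_2d(P);c,s=np.cos(p[2]),np.sin(p[2])
    return np.c_[p[0]+c*P[:,0]-s*P[:,1],p[1]+s*P[:,0]+c*P[:,1],P[:,2]]
def fit(obs,p0):
    # obs: list (cam,local pt,pixel)
    def f(p): return np.concatenate([proj(n,tw(p,l))[0]-np.array(x) for n,l,x in obs])
    r=least_squares(f,p0,loss="soft_l1");return r.x,f(r.x).reshape(-1,2)
def moves(target,yawtool=None):
    """world delta & tool delta (cm) from current measured pose"""
    s=state();Rm=R.from_rotvec(s["eef_rot"]).as_matrix()
    d=np.array(target)-s["ee_pos"]
    return Rm.T@d*100
E
cat > fit0.py <<'E'
from h import *
np.set_printoptions(precision=4,suppress=True)
m=1e-3
T=lambda x,y:(245+x/5,155+y/5); S=lambda x,y:(235+x/7,200+y/7)
L=lambda *a:[v*m for v in a]
ob=[("top",L(116,-26,36),T(63,540)),("top",L(116,26,36),T(178,580)),("top",L(96,0,46),T(131,512)),
("top",L(-116,-26,16),T(232,57)),("top",L(-116,26,16),T(340,93)),
("side",L(96,0,46),S(593,315)),("side",L(116,-26,0),S(600,467)),("side",L(116,-26,36),S(603,403)),("side",L(116,26,36),S(662,315)),("side",L(-116,-26,16),S(57,228)),("side",L(-116,26,16),S(128,140))]
p,r=fit(ob,[0.4,0,2.8]);print("tray",p,np.degrees(p[2]));print(r.round(1).tolist())
bx=[]
for k,(ax,ay,sx,sy,st,top,sst,side) in {"a":(145,190,235,300,(113,117),dict(ll=(108,205),lr=(237,188),ur=(227,100)),(169,62),dict(nl=(130,262),nr=(220,262),tl=(133,210),tr=(222,213),fl=(135,107),fr=(222,107))),
"b":(395,210,290,150,(262,130),dict(ll=(128,208),lr=(276,190),ul=(128,122)),(178,60),dict(nl=(138,244),nr=(205,244),tl=(140,182),tr=(207,184),fl=(143,132),fr=(206,134)))}.items():
    A=lambda q:(ax+q[0]/8,ay+q[1]/8);B=lambda q:(sx+q[0]/8,sy+q[1]/8)
    c=dict(ul=L(13,18,30),ur=L(13,-18,30),ll=L(-13,18,30),lr=L(-13,-18,30))
    e=dict(nl=L(13,18,0),nr=L(-13,18,0),tl=L(13,18,30),tr=L(-13,18,30),fl=L(13,-18,30),fr=L(-13,-18,30))
    ob=[("top",L(0,0,75),A(st)),("side",L(0,0,75),B(sst))]
    ob+=[("top",c[i],A(v)) for i,v in top.items()]+[("side",e[i],B(v)) for i,v in side.items()]
    q,r=fit(ob,[0.4,0.25 if k=="a" else -.3,0]);print(k,q,np.degrees(q[2]));print(r.round(1).tolist())
E
python3 fit0.py
```

```text
tray [ 0.5163 -0.0019  2.8016] 160.51895376594544
[[-1.3, 0.6], [-1.1, 0.6], [-0.4, 0.9], [-0.4, 0.3], [-0.1, 0.1], [-1.0, -0.9], [-0.3, -0.6], [0.0, -1.1], [0.5, -1.9], [-1.0, -2.5], [-1.0, -1.7]]
a [0.5364 0.2639 0.1746] 10.002154766121391
[[-0.6, 1.0], [-0.2, -1.3], [-0.9, 1.2], [-0.9, 0.3], [-1.2, -0.0], [-0.0, 0.2], [0.3, 0.1], [-1.0, -0.9], [-0.3, -1.3], [-0.7, -1.5], [0.0, -1.6]]
b [ 0.4834 -0.2907  0.1149] 6.5853671852695195
[[-0.8, 0.9], [-0.4, -0.6], [1.6, 1.2], [-0.3, 1.3], [-0.6, 0.1], [-0.7, -0.0], [-0.5, 0.2], [-0.6, -0.1], [-0.3, -0.1], [-0.8, -1.2], [-0.1, -1.2]]
```

```bash
sed -i 's#^T=.*#T=lambda x,y:(244.6+x/5,154.6+y/5); S=lambda x,y:(234.57+x/7,199.57+y/7)#; s#A=lambda q:(ax+q\[0\]/8,ay+q\[1\]/8);B=lambda q:(sx+q\[0\]/8,sy+q\[1\]/8)#A=lambda q:(ax-.44+q[0]/8,ay-.44+q[1]/8);B=lambda q:(sx-.44+q[0]/8,sy-.44+q[1]/8)#' fit0.py
python3 fit0.py
cat >> h.py <<'E'
TRAY=[0.516,-0.0019,2.8016]
def goto(target,heading):
    """tool y heading (deg, mod 180); prints tool deltas"""
    s=state();M=R.from_rotvec(s["eef_rot"]).as_matrix()
    h=np.radians(heading);best=None
    for hh in(h,h+np.pi):
        y=np.array([np.cos(hh),np.sin(hh),0]);z=np.array([0,0,-1.]);x=np.cross(y,z)
        G=np.c_[x,y,z];rv=R.from_matrix(M.T@G).as_rotvec(degrees=True)
        if best is None or np.linalg.norm(rv)<np.linalg.norm(best):best=rv;B=G
    d=np.array(target)-s["ee_pos"]
    print("t",s["time"],"turn deg",best.round(2),"shift cm old axes",(M.T@d*100).round(2),"new axes",(B.T@d*100).round(2),"q6",s["q"][5].round(2),"F",s["contact_force"].round(2),"gap",round(s["finger_gap"]*85.4,1))
E
python3 - <<'E'
from h import *
d=np.load("top0.npy")
for (u,v) in [(280,95),(280,120),(310,80),(280,140),(303,190)]:
    c=CAL["top"];V=np.array(c["view"]);k=c["mtx"];z=d[v,u]
    p=np.array([(u-k[0,2])/k[0,0]*z,(v-k[1,2])/k[1,1]*z,z]);print(u,v,(V[:3,:3].T@(p-V[:3,3])).round(3))
P=tw(TRAY,[-.064,0,.12])[0];print(P);goto(P,70.5)
E
```

```text
tray [ 0.5174 -0.0014  2.8038] 160.6456510460575
[[-1.0, 0.6], [-0.8, 0.5], [-0.1, 0.8], [-0.3, 0.2], [-0.0, 0.0], [-1.0, -0.4], [-0.3, -0.2], [0.1, -0.6], [0.5, -1.5], [-1.0, -1.9], [-1.0, -1.1]]
a [0.5374 0.2639 0.1703] 9.75849630737798
[[-0.2, 0.9], [-0.2, -1.0], [-0.4, 1.2], [-0.5, 0.4], [-0.8, -0.0], [-0.1, 0.5], [0.3, 0.5], [-1.1, -0.6], [-0.4, -0.9], [-0.7, -1.2], [0.0, -1.2]]
b [ 0.4847 -0.2907  0.1153] 6.603656465118528
[[-0.4, 0.7], [-0.4, -0.2], [2.0, 1.0], [0.1, 1.2], [-0.2, -0.1], [-0.7, 0.4], [-0.5, 0.6], [-0.6, 0.3], [-0.3, 0.3], [-0.8, -0.8], [-0.1, -0.8]]
280 95 [0.799 0.007 0.037]
280 120 [0.754 0.008 0.001]
310 80 [ 0.833 -0.063  0.041]
280 140 [ 0.705  0.009 -0.002]
303 190 [ 0.573 -0.041  0.044]
[ 0.57633646 -0.02324273  0.12      ]
t 0.1 turn deg [-7.000e-02  2.000e-02  4.143e+01] shift cm old axes [ 52.59 -28.77  11.12] new axes [ 20.39 -56.38  11.08] q6 1.43 F [-0.27  0.4   0.52] gap 85.4
```

Emit:
move_arm:
  deltas:
    - {"tx":5.2,"ty":-2.9}
    - {"tx":5.2,"ty":-2.9}
    - {"tx":5.2,"ty":-2.9}
    - {"tx":5.2,"ty":-2.9}
    - {"tx":5.2,"ty":-2.9}
    - {"tx":5.2,"ty":-2.9}
    - {"tx":5.2,"ty":-2.9}
    - {"tx":5.2,"ty":-2.9}
  newtons: 30

```text
schema error: expected keys tx, ty, tz, ax, ay, az, jaw
```

Emit:
move_arm:
  deltas:
    - {"tx":5.2,"ty":-2.8}
    - {"tx":5.0,"ty":-2.7}
    - {"az":10.3,"tz":3}
    - {"az":10.3,"tz":3}
    - {"az":10.3,"tz":3}
    - {"az":10.3,"tz":2}
    - {}

```text
schema error: expected keys tx, ty, tz, ax, ay, az, jaw
```

```bash
sed -i 's/^TRAY=.*/TRAY=[0.5174,-0.0014,2.8030]/' h.py; python3 - <<'E'
from h import *
goto(tw(TRAY,[-.064,0,.12])[0],70.6)
for n in("top","side"):
    p,d=camera(n); cv2.imwrite(f"pics/{n}1.png",p[:,:,::-1]); np.save(f"{n}1.npy",d)
a=cv2.imread("pics/top1.png")[100:300,180:380];b=cv2.imread("pics/side1.png")[120:320,180:380]
cv2.imwrite("pics/v1.png",cv2.resize(np.hstack([a,b]),None,fx=2,fy=2))
E
```

```text
t 0.1 turn deg [-7.000e-02  2.000e-02  4.133e+01] shift cm old axes [ 52.74 -28.77  11.12] new axes [ 20.6  -56.44  11.08] q6 1.43 F [-0.27  0.4   0.52] gap 85.4
```

View pics/v1.png

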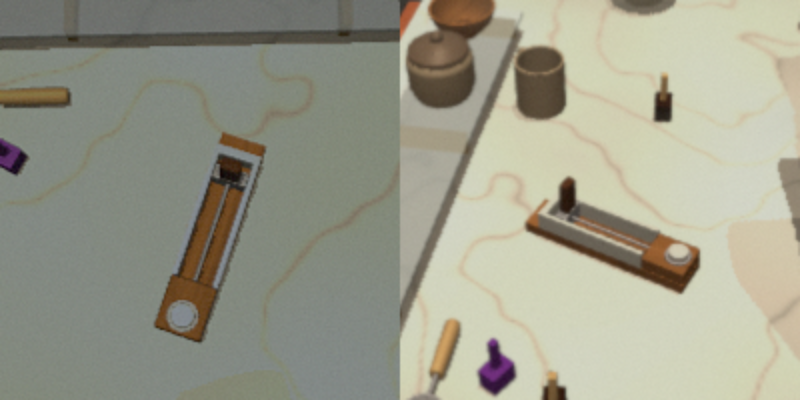

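The moves were refused because every key is required, and the picture confirms the arm hasn't moved. I'll resend with all keys. The jaws will open only part way, since the post is 22 mm across.

Emit:
move_arm:
  deltas:
    - {"tx":5.2,"ty":-2.9,"tz":0,"ax":0,"ay":0,"az":0,"jaw":5}
    - {"tx":5.2,"ty":-2.9,"tz":0,"ax":0,"ay":0,"az":0,"jaw":5}
    - {"tx":5.2,"ty":-2.9,"tz":0,"ax":0,"ay":0,"az":0,"jaw":5}
    - {"tx":5.2,"ty":-2.9,"tz":0,"ax":0,"ay":0,"az":0,"jaw":5}
    - {"tx":5.2,"ty":-2.9,"tz":0,"ax":0,"ay":0,"az":0,"jaw":5}
    - {"tx":5.2,"ty":-2.9,"tz":0,"ax":0,"ay":0,"az":0,"jaw":5}
    - {"tx":5.2,"ty":-2.9,"tz":0,"ax":0,"ay":0,"az":0,"jaw":5}
    - {"tx":5.2,"ty":-2.9,"tz":0,"ax":0,"ay":0,"az":0,"jaw":5}
  newtons: 30

```text
time: 1.2
ee_pos: [0.4963, -0.1146, 0.2313]
eef_rot: [3.084, 0.598, 0.0]
contact_force: [0.3, -1.7, -0.4]
finger_gap: 0.585
```

Emit:
move_arm:
  deltas:
    - {"tx":5.2,"ty":-2.8,"tz":0,"ax":0,"ay":0,"az":0,"jaw":5}
    - {"tx":5.2,"ty":-2.8,"tz":0,"ax":0,"ay":0,"az":0,"jaw":5}
    - {"tx":0,"ty":0,"tz":3,"ax":0,"ay":0,"az":10.3,"jaw":5}
    - {"tx":0,"ty":0,"tz":3,"ax":0,"ay":0,"az":10.3,"jaw":5}
    - {"tx":0,"ty":0,"tz":3,"ax":0,"ay":0,"az":10.3,"jaw":5}
    - {"tx":0,"ty":0,"tz":2,"ax":0,"ay":0,"az":10.3,"jaw":5}
    - {"tx":0,"ty":0,"tz":0,"ax":0,"ay":0,"az":0,"jaw":5}

```text
time: 2.08
ee_pos: [0.5576, -0.0687, 0.1195]
eef_rot: [-3.076, 0.423, -0.0]
contact_force: [1.3, 0.3, -0.1]
finger_gap: 0.585
```

```bash
python3 - <<'E'
from h import *
goto(tw(TRAY,[-.064,0,.12])[0],70.6)
for n in("top","side"):
    p,d=camera(n); cv2.imwrite(f"pics/{n}2.png",p[:,:,::-1]); np.save(f"{n}2.npy",d)
s=state();print(s["ee_pos"],proj("top",[s["ee_pos"]]),proj("side",[s["ee_pos"]]))
a=cv2.imread("pics/top2.png")[140:260,220:340];b=cv2.imread("pics/side2.png")[160:280,220:340]
cv2.imwrite("pics/v2.png",cv2.resize(np.hstack([a,b]),None,fx=3.3,fy=3.3))
E
```

```text
t 2.075 turn deg [-2.08  0.34  3.76] shift cm old axes [ 0.7  -4.98  0.13] new axes [ 0.37 -5.01 -0.05] q6 3.14 F [ 1.3   0.27 -0.14] gap 49.9
[ 0.5593432  -0.067087    0.12127073] [[318.01395606 187.17382225]] [[272.68663494 190.62431257]]
```

View pics/v2.png

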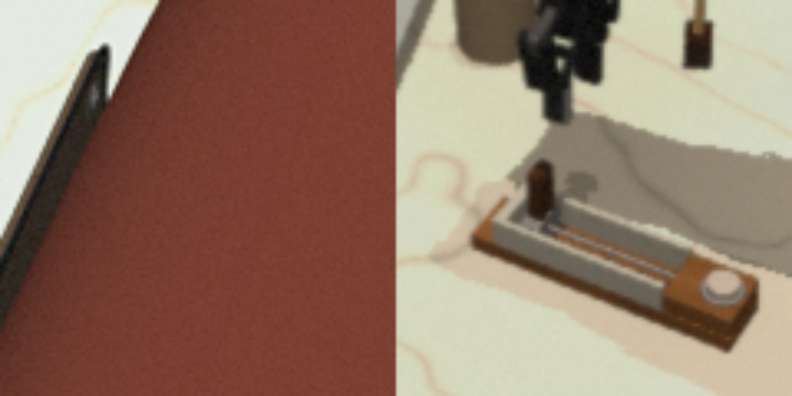

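The side view shows the gripper beside and above the post. Joint 6 ran into its range limit at 3.14, so I'll turn back half a turn, which gives the same grasp.

Emit:
move_arm:
  deltas:
    - {"tx":0,"ty":0,"tz":0,"ax":0,"ay":0,"az":-10.4,"jaw":5}
    - {"tx":0,"ty":0,"tz":0,"ax":0,"ay":0,"az":-10.4,"jaw":5}
    - {"tx":0,"ty":0,"tz":0,"ax":0,"ay":0,"az":-10.4,"jaw":5}
    - {"tx":0,"ty":0,"tz":0,"ax":0,"ay":0,"az":-10.4,"jaw":5}
    - {"tx":0,"ty":0,"tz":0,"ax":0,"ay":0,"az":-10.4,"jaw":5}
    - {"tx":0,"ty":0,"tz":0,"ax":0,"ay":0,"az":-10.4,"jaw":5}
    - {"tx":0,"ty":0,"tz":0,"ax":0,"ay":0,"az":-10.4,"jaw":5}
    - {"tx":0,"ty":0,"tz":0,"ax":0,"ay":0,"az":-10.4,"jaw":5}

```text
time: 3.18
ee_pos: [0.5602, -0.0659, 0.1221]
eef_rot: [-2.581, -1.749, -0.044]
contact_force: [0.2, 0.1, 0.7]
finger_gap: 0.588
```

Emit:
move_arm:
  deltas:
    - {"tx":0,"ty":0,"tz":0,"ax":0,"ay":0,"az":-10.4,"jaw":5}
    - {"tx":0,"ty":0,"tz":0,"ax":0,"ay":0,"az":-10.4,"jaw":5}
    - {"tx":0,"ty":0,"tz":0,"ax":0,"ay":0,"az":-10.4,"jaw":5}
    - {"tx":0,"ty":0,"tz":0,"ax":0,"ay":0,"az":-10.4,"jaw":5}
    - {"tx":0,"ty":0,"tz":0,"ax":0,"ay":0,"az":-10.4,"jaw":5}
    - {"tx":0,"ty":0,"tz":0,"ax":0,"ay":0,"az":-10.4,"jaw":5}
    - {"tx":0,"ty":0,"tz":0,"ax":0,"ay":0,"az":-10.4,"jaw":5}
    - {"tx":0,"ty":0,"tz":0,"ax":0,"ay":0,"az":-10.4,"jaw":5}

```text
time: 4.18
ee_pos: [0.5602, -0.0659, 0.1221]
eef_rot: [0.774, 3.043, 0.058]
contact_force: [-0.3, -0.8, 0.5]
finger_gap: 0.584
```

```bash
python3 - <<'E'
from h import *
goto(tw(TRAY,[-.064,0,.12])[0],70.6)
E
```

```text
t 4.175 turn deg [ 2.09 -0.31 -9.15] shift cm old axes [0.52 4.62 0.38] new axes [-0.22  4.66  0.21] q6 0.23 F [-0.27 -0.78  0.47] gap 49.9
```

Emit:
move_arm:
  deltas:
    - {"tx":0.52,"ty":4.62,"tz":0.38,"ax":2.09,"ay":-0.31,"az":-9.15,"jaw":5}
    - {"tx":0,"ty":0,"tz":0,"ax":0,"ay":0,"az":0,"jaw":5}
    - {"tx":0,"ty":0,"tz":0,"ax":0,"ay":0,"az":0,"jaw":5}

```text
time: 4.55
ee_pos: [0.5776, -0.0231, 0.1196]
eef_rot: [-0.541, -3.094, -0.0]
contact_force: [-0.7, -0.6, 0.1]
finger_gap: 0.592
```

```bash
python3 - <<'E'
from h import *
goto(tw(TRAY,[-.064,0,.12])[0],70.6)
for n in("side",):
    p,d=camera(n); cv2.imwrite(f"pics/{n}3.png",p[:,:,::-1]); np.save(f"{n}3.npy",d)
s=state();print(s["ee_pos"],proj("side",[s["ee_pos"]]))
b=cv2.imread("pics/side3.png")[170:270,200:340]
cv2.imwrite("pics/v3.png",cv2.resize(b,None,fx=5.5,fy=5.5,interpolation=cv2.INTER_CUBIC))
E
```

```text
t 4.55 turn deg [-0.   -0.06 -0.42] shift cm old axes [-0.    0.04 -0.04] new axes [-0.01  0.04 -0.04] q6 0.18 F [-0.73 -0.55  0.09] gap 50.6
[ 0.57738915 -0.02368452  0.11953332] [[262.5386938  201.41722273]]
```

View pics/v3.png

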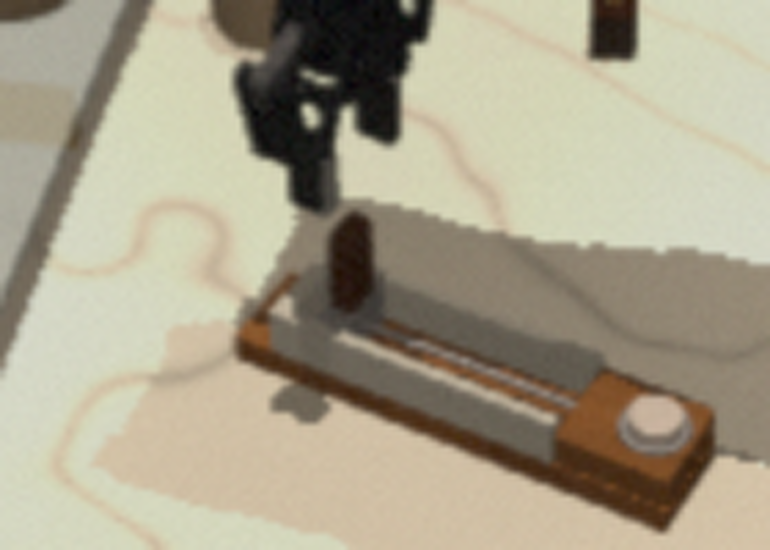

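The fingertips straddle the post in line with the channel. Their midpoint is near crop (347,174), which is 0.6 px from the predicted TCP. Next I lower and grip the post.

Emit:
move_arm:
  deltas:
    - {"tx":0,"ty":0.04,"tz":4,"ax":0,"ay":0,"az":-0.4,"jaw":5}
    - {"tx":0,"ty":0,"tz":2.9,"ax":0,"ay":0,"az":0,"jaw":5}
    - {"tx":0,"ty":0,"tz":0,"ax":0,"ay":0,"az":0,"jaw":3.2}
    - {"tx":0,"ty":0,"tz":0,"ax":0,"ay":0,"az":0,"jaw":2.6}
  newtons: 20

```text
time: 5.1
ee_pos: [0.578, -0.024, 0.0514]
eef_rot: [-0.533, -3.096, -0.0]
contact_force: [0.2, -1.1, 1.0]
finger_gap: 0.307
```

```bash
python3 - <<'E'
from h import *
goto(tw(TRAY,[-.064,0,.05])[0],70.6)
for n in("side",):
    p,d=camera(n); cv2.imwrite(f"pics/{n}4.png",p[:,:,::-1]); np.save(f"{n}4.npy",d)
b=cv2.imread("pics/side4.png")[170:270,200:340]
cv2.imwrite("pics/v4.png",cv2.resize(b,None,fx=5.5,fy=5.5,interpolation=cv2.INTER_CUBIC))
E
```

```text
t 5.1 turn deg [ 0.01 -0.02 -0.12] shift cm old axes [0.07 0.11 0.14] new axes [0.07 0.11 0.14] q6 0.17 F [ 0.18 -1.11  0.98] gap 26.2
```

View pics/v4.png

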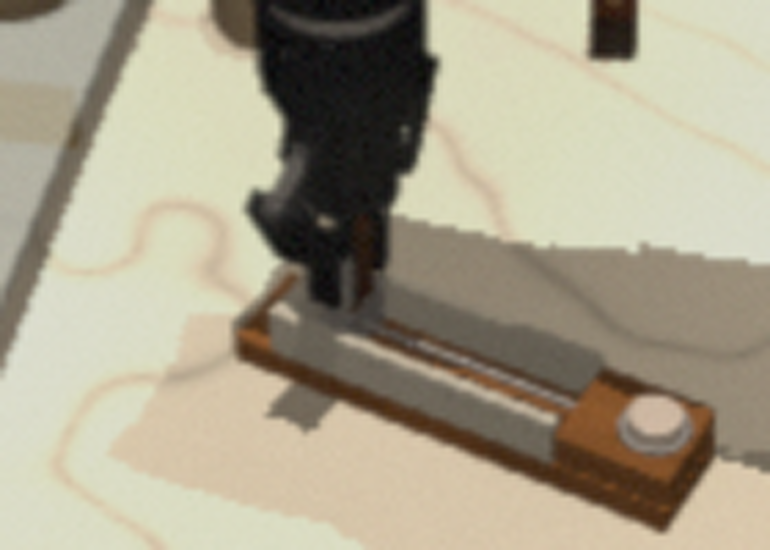

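The jaws are lined up with the post, at 26 mm and not yet touching. I'll close and read the side force.

Emit:
move_arm:
  deltas:
    - {"tx":0,"ty":0,"tz":0,"ax":0,"ay":0,"az":0,"jaw":1.8}
    - {"tx":0,"ty":0,"tz":0,"ax":0,"ay":0,"az":0,"jaw":1.8}
    - {"tx":0,"ty":0,"tz":0,"ax":0,"ay":0,"az":0,"jaw":1.8}
  newtons: 30

```text
time: 5.52
ee_pos: [0.5788, -0.0229, 0.0519]
eef_rot: [0.53, 3.095, 0.002]
contact_force: [0.7, 4.6, 6.5]
finger_gap: 0.255
```

```bash
cat >> h.py <<'E'
def tr():
    s=state();c,n=np.cos(TRAY[2]),np.sin(TRAY[2]);F=s["contact_force"]
    d=s["ee_pos"]-[TRAY[0],TRAY[1],0]
    print("t %.2f tray xy mm %.1f %.1f z %.1f | F along %.2f across %.2f z %.2f | gap %.1f"%(s["time"],1e3*(c*d[0]+n*d[1]),1e3*(-n*d[0]+c*d[1]),1e3*d[2],c*F[0]+n*F[1],-n*F[0]+c*F[1],F[2],s["finger_gap"]*85.4))
E
python3 -c "
from h import *
tr();goto(tw(TRAY,[-.064,0,.05])[0],70.6)"
```

```text
t 5.53 tray xy mm -65.1 -0.2 z 51.9 | F along 0.88 across -4.56 z 6.50 | gap 21.8
t 5.525 turn deg [ 0.1   0.07 -0.04] shift cm old axes [ 0.11 -0.02  0.19] new axes [ 0.11 -0.02  0.19] q6 0.17 F [0.69 4.59 6.5 ] gap 21.8
```

Gripped at 21.8 mm, so the post is 22 mm wide as given. Tool +x is the tray's pull direction. I'll ease the side load and draw back 40 mm, short of any possible catch.

Emit:
move_arm:
  deltas:
    - {"tx":0,"ty":0.1,"tz":-0.1,"ax":0,"ay":0,"az":0,"jaw":1.8}
    - {"tx":0.5,"ty":0,"tz":0,"ax":0,"ay":0,"az":0,"jaw":1.8}
    - {"tx":0.7,"ty":0,"tz":0,"ax":0,"ay":0,"az":0,"jaw":1.8}
    - {"tx":0.7,"ty":0,"tz":0,"ax":0,"ay":0,"az":0,"jaw":1.8}
    - {"tx":0.7,"ty":0,"tz":0,"ax":0,"ay":0,"az":0,"jaw":1.8}
    - {"tx":0.7,"ty":0,"tz":0,"ax":0,"ay":0,"az":0,"jaw":1.8}
    - {"tx":0.7,"ty":0,"tz":0,"ax":0,"ay":0,"az":0,"jaw":1.8}
    - {"tx":0,"ty":0,"tz":0,"ax":0,"ay":0,"az":0,"jaw":1.8}

```text
time: 6.52
ee_pos: [0.54, -0.0091, 0.0519]
eef_rot: [-0.531, -3.096, 0.0]
contact_force: [3.6, -0.1, 5.7]
finger_gap: 0.256
```

```bash
python3 -c "
from h import *
tr();goto(tw(TRAY,[-.024,0,.052])[0],70.6)"
```

```text
t 6.53 tray xy mm -23.9 -0.3 z 51.9 | F along -3.48 across -1.09 z 5.65 | gap 21.8
t 6.525 turn deg [-0.   -0.01 -0.06] shift cm old axes [-0.01 -0.03 -0.01] new axes [-0.01 -0.03 -0.01] q6 0.19 F [ 3.64 -0.13  5.65] gap 21.8
```

At s ≈ 41 mm the pull reads 3.5 N, and the spring alone predicts 3.4 N. From here I'll feel ahead in small steps.

Emit:
move_arm:
  deltas:
    - {"tx":0.25,"ty":0,"tz":0,"ax":0,"ay":0,"az":0,"jaw":1.8}
    - {"tx":0.25,"ty":0,"tz":0,"ax":0,"ay":0,"az":0,"jaw":1.8}
    - {"tx":0,"ty":0,"tz":0,"ax":0,"ay":0,"az":0,"jaw":1.8}

```text
time: 6.9
ee_pos: [0.5357, -0.0076, 0.0519]
eef_rot: [0.531, 3.096, -0.0]
contact_force: [3.4, -0.8, 5.8]
finger_gap: 0.25
```

```bash
cat >> h.py <<'E'
def ps():
    s=state();c,n=np.cos(TRAY[2]),np.sin(TRAY[2]);F=s["contact_force"];d=s["ee_pos"]-[TRAY[0],TRAY[1],0]
    x=1e3*(c*d[0]+n*d[1])+65.1
    f=-(c*F[0]+n*F[1]);print("t %.2f s %.1f pull %.2f excess %.2f  z %.1f"%(s["time"],x,f,f-.9-.06*x,F[2]))
E
python3 -c "
from h import *
ps()"
```

```text
t 6.90 s 45.8 pull 3.51 excess -0.13  z 5.8
```

Emit:
move_arm:
  deltas:
    - {"tx":0.25,"ty":0,"tz":0,"ax":0,"ay":0,"az":0,"jaw":1.8}
    - {"tx":0.25,"ty":0,"tz":0,"ax":0,"ay":0,"az":0,"jaw":1.8}
    - {"tx":0,"ty":0,"tz":0,"ax":0,"ay":0,"az":0,"jaw":1.8}

```text
time: 7.28
ee_pos: [0.5311, -0.0059, 0.0519]
eef_rot: [0.531, 3.096, -0.0]
contact_force: [3.9, -0.1, 7.0]
finger_gap: 0.251
```

```bash
python3 -c "
from h import *
ps()"
```

```text
t 7.28 s 50.7 pull 3.71 excess -0.23  z 7.0
```

Emit:
move_arm:
  deltas:
    - {"tx":0.25,"ty":0,"tz":0,"ax":0,"ay":0,"az":0,"jaw":1.8}
    - {"tx":0.25,"ty":0,"tz":0,"ax":0,"ay":0,"az":0,"jaw":1.8}
    - {"tx":0,"ty":0,"tz":0,"ax":0,"ay":0,"az":0,"jaw":1.8}

```text
time: 7.65
ee_pos: [0.5264, -0.0043, 0.0519]
eef_rot: [0.531, 3.096, -0.0]
contact_force: [3.9, -1.5, 6.3]
finger_gap: 0.254
```

```bash
python3 -c "
from h import *
ps()"
```

```text
t 7.65 s 55.7 pull 4.17 excess -0.07  z 6.3
```

Emit:
move_arm:
  deltas:
    - {"tx":0.15,"ty":0,"tz":0,"ax":0,"ay":0,"az":0,"jaw":1.8}
    - {"tx":0.15,"ty":0,"tz":0,"ax":0,"ay":0,"az":0,"jaw":1.8}
    - {"tx":0,"ty":0,"tz":0,"ax":0,"ay":0,"az":0,"jaw":1.8}

```text
time: 8.02
ee_pos: [0.5237, -0.0033, 0.0519]
eef_rot: [0.531, 3.096, -0.0]
contact_force: [5.1, -0.1, 6.2]
finger_gap: 0.25
```

```bash
python3 -c "
from h import *
ps()"
```

```text
t 8.03 s 58.5 pull 4.86 excess 0.45  z 6.2
```

Emit:
move_arm:
  deltas:
    - {"tx":0.15,"ty":0,"tz":0,"ax":0,"ay":0,"az":0,"jaw":1.8}
    - {"tx":0.15,"ty":0,"tz":0,"ax":0,"ay":0,"az":0,"jaw":1.8}
    - {"tx":0,"ty":0,"tz":0,"ax":0,"ay":0,"az":0,"jaw":1.8}

```text
time: 8.4
ee_pos: [0.5209, -0.0023, 0.0519]
eef_rot: [0.531, 3.096, -0.0]
contact_force: [4.7, -1.4, 6.5]
finger_gap: 0.252
```

```bash
python3 -c "
from h import *
ps()"
```

```text
t 8.40 s 61.5 pull 4.84 excess 0.25  z 6.5
```

Emit:
move_arm:
  deltas:
    - {"tx":0.1,"ty":0,"tz":0,"ax":0,"ay":0,"az":0,"jaw":1.8}
    - {"tx":0.1,"ty":0,"tz":0,"ax":0,"ay":0,"az":0,"jaw":1.8}
    - {"tx":0,"ty":0,"tz":0,"ax":0,"ay":0,"az":0,"jaw":1.8}

```text
time: 8.78
ee_pos: [0.519, -0.0017, 0.0519]
eef_rot: [0.531, 3.096, -0.0]
contact_force: [4.3, -1.3, 5.9]
finger_gap: 0.251
```

```bash
python3 -c "
from h import *
ps()"
```

```text
t 8.78 s 63.5 pull 4.49 excess -0.22  z 5.9
```

Emit:
move_arm:
  deltas:
    - {"tx":0.2,"ty":0,"tz":0,"ax":0,"ay":0,"az":0,"jaw":1.8}
    - {"tx":0.2,"ty":0,"tz":0,"ax":0,"ay":0,"az":0,"jaw":1.8}
    - {"tx":0,"ty":0,"tz":0,"ax":0,"ay":0,"az":0,"jaw":1.8}

```text
time: 9.15
ee_pos: [0.5152, -0.0004, 0.0519]
eef_rot: [0.531, 3.096, -0.0]
contact_force: [4.6, -0.8, 5.5]
finger_gap: 0.255
```

```bash
python3 -c "
from h import *
ps()"
```

```text
t 9.15 s 67.5 pull 4.65 excess -0.30  z 5.5
```

Emit:
move_arm:
  deltas:
    - {"tx":0.15,"ty":0,"tz":0,"ax":0,"ay":0,"az":0,"jaw":1.8}
    - {"tx":0.15,"ty":0,"tz":0,"ax":0,"ay":0,"az":0,"jaw":1.8}
    - {"tx":0,"ty":0,"tz":0,"ax":0,"ay":0,"az":0,"jaw":1.8}

```text
time: 9.52
ee_pos: [0.5125, 0.0006, 0.0519]
eef_rot: [0.531, 3.096, -0.0]
contact_force: [5.5, -0.6, 4.9]
finger_gap: 0.255
```

```bash
python3 -c "
from h import *
ps()"
```

```text
t 9.53 s 70.4 pull 5.44 excess 0.32  z 4.9
```

Emit:
move_arm:
  deltas:
    - {"tx":0.15,"ty":0,"tz":0,"ax":0,"ay":0,"az":0,"jaw":1.8}
    - {"tx":0.15,"ty":0,"tz":0,"ax":0,"ay":0,"az":0,"jaw":1.8}
    - {"tx":0,"ty":0,"tz":0,"ax":0,"ay":0,"az":0,"jaw":1.8}

```text
time: 9.9
ee_pos: [0.5097, 0.0016, 0.0519]
eef_rot: [0.531, 3.096, -0.0]
contact_force: [5.2, -1.1, 4.1]
finger_gap: 0.256
```

```bash
python3 -c "
from h import *
ps()"
```

```text
t 9.90 s 73.3 pull 5.22 excess -0.08  z 4.1
```

Emit:
move_arm:
  deltas:
    - {"tx":0.1,"ty":0,"tz":0,"ax":0,"ay":0,"az":0,"jaw":1.8}
    - {"tx":0.1,"ty":0,"tz":0,"ax":0,"ay":0,"az":0,"jaw":1.8}
    - {"tx":0,"ty":0,"tz":0,"ax":0,"ay":0,"az":0,"jaw":1.8}

```text
time: 10.28
ee_pos: [0.5079, 0.0022, 0.0519]
eef_rot: [0.531, 3.095, -0.0]
contact_force: [4.4, -0.6, 4.3]
finger_gap: 0.251
```

```bash
python3 -c "
from h import *
ps()"
```

```text
t 10.28 s 75.3 pull 4.31 excess -1.10  z 4.3
```

Emit:
move_arm:
  deltas:
    - {"tx":0,"ty":0,"tz":0,"ax":0,"ay":0,"az":0,"jaw":1.8}

```text
time: 10.4
ee_pos: [0.5079, 0.0022, 0.0519]
eef_rot: [0.531, 3.096, -0.0]
contact_force: [4.8, -2.0, 5.1]
finger_gap: 0.252
```

```bash
python3 -c "
from h import *
ps()"
```

```text
t 10.40 s 75.2 pull 5.17 excess -0.25  z 5.1
```

Emit:
move_arm:
  deltas:
    - {"tx":0.15,"ty":0,"tz":0,"ax":0,"ay":0,"az":0,"jaw":1.8}
    - {"tx":0,"ty":0,"tz":0,"ax":0,"ay":0,"az":0,"jaw":1.8}

```text
time: 10.65
ee_pos: [0.5065, 0.0027, 0.0519]
eef_rot: [0.531, 3.095, -0.0]
contact_force: [5.6, -1.5, 5.2]
finger_gap: 0.256
```

```bash
python3 -c "
from h import *
ps()"
```

```text
t 10.65 s 76.8 pull 5.80 excess 0.29  z 5.2
```

Emit:
move_arm:
  deltas:
    - {"tx":0.15,"ty":0,"tz":0,"ax":0,"ay":0,"az":0,"jaw":1.8}
    - {"tx":0.1,"ty":0,"tz":0,"ax":0,"ay":0,"az":0,"jaw":1.8}
    - {"tx":0,"ty":0,"tz":0,"ax":0,"ay":0,"az":0,"jaw":1.8}

```text
time: 11.02
ee_pos: [0.5042, 0.0035, 0.0519]
eef_rot: [0.531, 3.095, -0.0]
contact_force: [5.6, -1.7, 4.2]
finger_gap: 0.251
```

```bash
python3 -c "
from h import *
ps()"
```

```text
t 11.03 s 79.2 pull 5.82 excess 0.16  z 4.2
```

Emit:
move_arm:
  deltas:
    - {"tx":0.1,"ty":0,"tz":0,"ax":0,"ay":0,"az":0,"jaw":1.8}
    - {"tx":0.1,"ty":0,"tz":0,"ax":0,"ay":0,"az":0,"jaw":1.8}
    - {"tx":0,"ty":0,"tz":0,"ax":0,"ay":0,"az":0,"jaw":1.8}

```text
time: 11.4
ee_pos: [0.5026, 0.0041, 0.0519]
eef_rot: [0.531, 3.095, -0.0]
contact_force: [6.2, -2.0, 3.9]
finger_gap: 0.253
```

```bash
python3 -c "
from h import *
ps()"
```

```text
t 11.40 s 80.9 pull 6.53 excess 0.77  z 3.9
```

Emit:
move_arm:
  deltas:
    - {"tx":0.1,"ty":0,"tz":0,"ax":0,"ay":0,"az":0,"jaw":1.8}
    - {"tx":0.1,"ty":0,"tz":0,"ax":0,"ay":0,"az":0,"jaw":1.8}
    - {"tx":0,"ty":0,"tz":0,"ax":0,"ay":0,"az":0,"jaw":1.8}

```text
time: 11.78
ee_pos: [0.5009, 0.0047, 0.052]
eef_rot: [0.531, 3.095, -0.001]
contact_force: [7.4, -3.1, 2.4]
finger_gap: 0.252
```

```bash
python3 -c "
from h import *
ps()"
```

```text
t 11.78 s 82.7 pull 8.05 excess 2.18  z 2.4
```

Emit:
move_arm:
  deltas:
    - {"tx":0.1,"ty":0,"tz":0,"ax":0,"ay":0,"az":0,"jaw":1.8}
    - {"tx":0.1,"ty":0,"tz":0,"ax":0,"ay":0,"az":0,"jaw":1.8}
    - {"tx":0,"ty":0,"tz":0,"ax":0,"ay":0,"az":0,"jaw":1.8}

```text
time: 12.15
ee_pos: [0.499, 0.0054, 0.0519]
eef_rot: [0.531, 3.095, -0.001]
contact_force: [7.1, -1.9, 3.0]
finger_gap: 0.254
```

```bash
python3 -c "
from h import *
ps()"
```

```text
t 12.15 s 84.7 pull 7.35 excess 1.37  z 3.0
```

The rise has begun, with about 1.5–2 N above the spring. I'll go on in 1.5 mm steps, watching for the drop.

Emit:
move_arm:
  deltas:
    - {"tx":0.1,"ty":0,"tz":0,"ax":0,"ay":0,"az":0,"jaw":1.8}
    - {"tx":0.05,"ty":0,"tz":0,"ax":0,"ay":0,"az":0,"jaw":1.8}
    - {"tx":0,"ty":0,"tz":0,"ax":0,"ay":0,"az":0,"jaw":1.8}

```text
time: 12.52
ee_pos: [0.4977, 0.0058, 0.0519]
eef_rot: [0.531, 3.094, -0.001]
contact_force: [6.7, -2.3, 3.4]
finger_gap: 0.252
```

```bash
python3 -c "
from h import *
ps()"
```

```text
t 12.53 s 86.1 pull 7.06 excess 0.99  z 3.4
```

Emit:
move_arm:
  deltas:
    - {"tx":0.1,"ty":0,"tz":0,"ax":0,"ay":0,"az":0,"jaw":1.8}
    - {"tx":0.05,"ty":0,"tz":0,"ax":0,"ay":0,"az":0,"jaw":1.8}
    - {"tx":0,"ty":0,"tz":0,"ax":0,"ay":0,"az":0,"jaw":1.8}

```text
time: 12.9
ee_pos: [0.4964, 0.0063, 0.052]
eef_rot: [0.531, 3.094, -0.001]
contact_force: [7.9, -1.8, 1.1]
finger_gap: 0.256
```

```bash
python3 -c "
from h import *
ps()"
```

```text
t 12.90 s 87.5 pull 8.03 excess 1.88  z 1.1
```

Emit:
move_arm:
  deltas:
    - {"tx":0.1,"ty":0,"tz":0,"ax":0,"ay":0,"az":0,"jaw":1.8}
    - {"tx":0.05,"ty":0,"tz":0,"ax":0,"ay":0,"az":0,"jaw":1.8}
    - {"tx":0,"ty":0,"tz":0,"ax":0,"ay":0,"az":0,"jaw":1.8}

```text
time: 13.28
ee_pos: [0.495, 0.0068, 0.0519]
eef_rot: [0.531, 3.094, -0.001]
contact_force: [7.2, -2.6, 0.9]
finger_gap: 0.252
```

```bash
python3 -c "
from h import *
ps()"
```

```text
t 13.28 s 89.0 pull 7.63 excess 1.39  z 0.9
```

Emit:
move_arm:
  deltas:
    - {"tx":0.1,"ty":0,"tz":0,"ax":0,"ay":0,"az":0,"jaw":1.8}
    - {"tx":0.05,"ty":0,"tz":0,"ax":0,"ay":0,"az":0,"jaw":1.8}
    - {"tx":0,"ty":0,"tz":0,"ax":0,"ay":0,"az":0,"jaw":1.8}

```text
time: 13.65
ee_pos: [0.4936, 0.0073, 0.052]
eef_rot: [0.531, 3.094, -0.001]
contact_force: [7.3, -2.8, 1.3]
finger_gap: 0.255
```

```bash
python3 -c "
from h import *
ps()"
```

```text
t 13.65 s 90.4 pull 7.78 excess 1.46  z 1.3
```

Emit:
move_arm:
  deltas:
    - {"tx":0.1,"ty":0,"tz":0,"ax":0,"ay":0,"az":0,"jaw":1.8}
    - {"tx":0.05,"ty":0,"tz":0,"ax":0,"ay":0,"az":0,"jaw":1.8}
    - {"tx":0,"ty":0,"tz":0,"ax":0,"ay":0,"az":0,"jaw":1.8}

```text
time: 14.02
ee_pos: [0.492, 0.0078, 0.0519]
eef_rot: [0.531, 3.094, -0.001]
contact_force: [7.4, -2.4, 2.0]
finger_gap: 0.25
```

```bash
python3 -c "
from h import *
ps()"
```

```text
t 14.03 s 92.1 pull 7.79 excess 1.36  z 2.0
```

Emit:
move_arm:
  deltas:
    - {"tx":0.1,"ty":0,"tz":0,"ax":0,"ay":0,"az":0,"jaw":1.8}
    - {"tx":0,"ty":0,"tz":0,"ax":0,"ay":0,"az":0,"jaw":1.8}

```text
time: 14.28
ee_pos: [0.491, 0.0082, 0.0519]
eef_rot: [0.531, 3.095, -0.001]
contact_force: [6.9, -2.1, 2.7]
finger_gap: 0.252
```

```bash
python3 -c "
from h import *
ps()"
```

```text
t 14.28 s 93.2 pull 7.19 excess 0.69  z 2.7
```

Emit:
move_arm:
  deltas:
    - {"tx":0.1,"ty":0,"tz":0,"ax":0,"ay":0,"az":0,"jaw":1.8}
    - {"tx":0,"ty":0,"tz":0,"ax":0,"ay":0,"az":0,"jaw":1.8}

```text
time: 14.52
ee_pos: [0.49, 0.0085, 0.0519]
eef_rot: [0.531, 3.095, -0.001]
contact_force: [6.6, -2.4, 2.8]
finger_gap: 0.256
```

```bash
python3 -c "
from h import *
ps()"
```

```text
t 14.53 s 94.2 pull 6.99 excess 0.44  z 2.8
```

Emit:
move_arm:
  deltas:
    - {"tx":0.05,"ty":0,"tz":0,"ax":0,"ay":0,"az":0,"jaw":1.8}
    - {"tx":0,"ty":0,"tz":0,"ax":0,"ay":0,"az":0,"jaw":1.8}

```text
time: 14.78
ee_pos: [0.4896, 0.0087, 0.0519]
eef_rot: [0.531, 3.095, -0.001]
contact_force: [8.2, -2.5, 3.2]
finger_gap: 0.252
```

```bash
python3 -c "
from h import *
ps()"
```

```text
t 14.78 s 94.7 pull 8.59 excess 2.01  z 3.2
```

Emit:
move_arm:
  deltas:
    - {"tx":-0.2,"ty":0,"tz":0,"ax":0,"ay":0,"az":0,"jaw":1.8}
    - {"tx":0,"ty":0,"tz":0,"ax":0,"ay":0,"az":0,"jaw":1.8}

```text
time: 15.02
ee_pos: [0.4912, 0.0081, 0.0519]
eef_rot: [0.531, 3.095, -0.0]
contact_force: [6.4, -1.7, 3.4]
finger_gap: 0.255
```

```bash
python3 -c "
from h import *
ps()"
```

```text
t 15.03 s 93.0 pull 6.55 excess 0.07  z 3.4
```

At 94.7 mm the pull jumped by about 1.5 N in 0.5 mm, so that is the buffer. At 93 the spring alone reads. I'll ease forward another 1.5 mm to see whether the catch takes the load.

Emit:
move_arm:
  deltas:
    - {"tx":-0.15,"ty":0,"tz":0,"ax":0,"ay":0,"az":0,"jaw":1.8}
    - {"tx":0,"ty":0,"tz":0,"ax":0,"ay":0,"az":0,"jaw":1.8}

```text
time: 15.28
ee_pos: [0.4926, 0.0076, 0.0519]
eef_rot: [0.531, 3.095, -0.0]
contact_force: [6.2, -2.4, 5.7]
finger_gap: 0.251
```

```bash
python3 -c "
from h import *
ps()"
```

```text
t 15.28 s 91.5 pull 6.65 excess 0.26  z 5.7
```

Not latched: the pull is still about 6.6 N at 91.5, so those dips were noise. I'll go on in 1 mm steps and average several readings, using camera calls to let control periods pass.

```bash
cat >> h.py <<'E'
def pa(n=4):
    A=[]
    for i in range(n):
        if i: camera("side")
        s=state();c,k=np.cos(TRAY[2]),np.sin(TRAY[2]);F=s["contact_force"];d=s["ee_pos"]-[TRAY[0],TRAY[1],0]
        A.append([1e3*(c*d[0]+k*d[1])+65.1,-(c*F[0]+k*F[1]),F[2]])
    a=np.mean(A,0);print("t %.2f s %.1f pull %.2f excess %.2f z %.1f"%(s["time"],a[0],a[1],a[1]-.9-.06*a[0],a[2]),np.round([x[1] for x in A],1))
E
python3 -c "
from h import *
pa()"
```

```text
t 15.43 s 91.5 pull 6.47 excess 0.08 z 4.3 [6.6 6.  6.4 6.8]
```

Emit:
move_arm:
  deltas:
    - {"tx":0.2,"ty":0,"tz":0,"ax":0,"ay":0,"az":0,"jaw":1.8}
    - {"tx":0.15,"ty":0,"tz":0,"ax":0,"ay":0,"az":0,"jaw":1.8}
    - {"tx":0,"ty":0,"tz":0,"ax":0,"ay":0,"az":0,"jaw":1.8}

```text
time: 15.8
ee_pos: [0.4894, 0.0087, 0.0519]
eef_rot: [0.531, 3.095, -0.001]
contact_force: [6.4, -2.2, 2.7]
finger_gap: 0.252
```

```bash
python3 -c "
from h import *
pa()"
```

```text
t 15.95 s 94.8 pull 7.21 excess 0.62 z 3.4 [6.7 7.1 7.1 8. ]
```

Emit:
move_arm:
  deltas:
    - {"tx":0.05,"ty":0,"tz":0,"ax":0,"ay":0,"az":0,"jaw":1.8}
    - {"tx":0,"ty":0,"tz":0,"ax":0,"ay":0,"az":0,"jaw":1.8}

```text
time: 16.2
ee_pos: [0.489, 0.0089, 0.0519]
eef_rot: [0.531, 3.095, -0.0]
contact_force: [6.3, -1.3, 3.2]
finger_gap: 0.253
```

```bash
python3 -c "
from h import *
pa()"
```

```text
t 16.35 s 95.3 pull 7.23 excess 0.61 z 3.1 [6.4 7.4 7.3 7.8]
```

Emit:
move_arm:
  deltas:
    - {"tx":0.1,"ty":0,"tz":0,"ax":0,"ay":0,"az":0,"jaw":1.8}
    - {"tx":0,"ty":0,"tz":0,"ax":0,"ay":0,"az":0,"jaw":1.8}

```text
time: 16.6
ee_pos: [0.4876, 0.0094, 0.0519]
eef_rot: [0.531, 3.096, -0.0]
contact_force: [4.3, -1.6, 5.1]
finger_gap: 0.252
```

```bash
python3 -c "
from h import *
pa()"
```

```text
t 16.75 s 96.8 pull 4.63 excess -2.08 z 5.6 [4.6 4.7 4.4 4.8]
```

Emit:
move_arm:
  deltas:
    - {"tx":0.1,"ty":0,"tz":0,"ax":0,"ay":0,"az":0,"jaw":1.8}
    - {"tx":0,"ty":0,"tz":0,"ax":0,"ay":0,"az":0,"jaw":1.8}

```text
time: 17.0
ee_pos: [0.487, 0.0096, 0.0519]
eef_rot: [0.531, 3.095, -0.001]
contact_force: [6.5, -0.6, 4.2]
finger_gap: 0.252
```

```bash
python3 -c "
from h import *
pa()"
```

```text
t 17.15 s 97.4 pull 6.67 excess -0.07 z 3.4 [6.3 6.4 6.6 7.3]
```

A clear drop at 96.8 mm: pull 4.6 N, 2.1 N below the spring. I'll ease forward to test whether the catch carries it.

Emit:
move_arm:
  deltas:
    - {"tx":-0.12,"ty":0,"tz":0,"ax":0,"ay":0,"az":0,"jaw":1.8}
    - {"tx":0,"ty":0,"tz":0,"ax":0,"ay":0,"az":0,"jaw":1.8}

```text
time: 17.4
ee_pos: [0.4875, 0.0094, 0.0519]
eef_rot: [0.531, 3.096, -0.0]
contact_force: [3.8, -1.4, 7.2]
finger_gap: 0.255
```

```bash
python3 -c "
from h import *
pa()"
```

```text
t 17.55 s 96.9 pull 3.65 excess -3.07 z 7.1 [4.1 3.4 3.5 3.6]
```

The follower resists going forward: I commanded 1.2 mm, it moved 0.5 mm, and the load moved onto the catch. I'll release, back off upward and look.

Emit:
move_arm:
  deltas:
    - {"tx":-0.08,"ty":0,"tz":0,"ax":0,"ay":0,"az":0,"jaw":1.8}
    - {"tx":0,"ty":0,"tz":0,"ax":0,"ay":0,"az":0,"jaw":4.5}
    - {"tx":0,"ty":0,"tz":0,"ax":0,"ay":0,"az":0,"jaw":4.5}
    - {"tx":0,"ty":0,"tz":-5,"ax":0,"ay":0,"az":0,"jaw":4.5}

```text
time: 18.05
ee_pos: [0.4842, 0.0098, 0.0989]
eef_rot: [-0.529, -3.087, 0.0]
contact_force: [0.8, 0.5, -0.0]
finger_gap: 0.526
```

```bash
python3 - <<'E'
from h import *
tr()
p,d=camera("side"); cv2.imwrite(f"pics/side5.png",p[:,:,::-1])
b=cv2.imread("pics/side5.png")[170:270,200:340]
cv2.imwrite("pics/v5.png",cv2.resize(b,None,fx=5.5,fy=5.5,interpolation=cv2.INTER_CUBIC))
# block targets; heading for gripping stick: jaws along block's own y => 90+yaw
print("to a (grip on y faces)");goto([0.5374,0.2639,0.12],90+9.76)
print("to b");goto([0.4847,-0.2907,0.12],90+6.6)
E
```

```text
t 18.05 tray xy mm 35.0 0.5 z 98.9 | F along -0.58 across -0.70 z -0.02 | gap 44.9
to a (grip on y faces)
t 18.1 turn deg [ 1.000e-02  4.000e-02 -2.921e+01] shift cm old axes [ 3.88 25.63 -1.37] new axes [-9.12 24.26 -1.38] q6 0.21 F [3.77 0.22 5.93] gap 45.0
to b
t 18.1 turn deg [ 1.000e-02  4.000e-02 -2.605e+01] shift cm old axes [ -9.63 -28.42  -1.38] new axes [  3.84 -29.76  -1.38] q6 0.21 F [3.77 0.22 5.93] gap 45.0
```

View pics/v5.png

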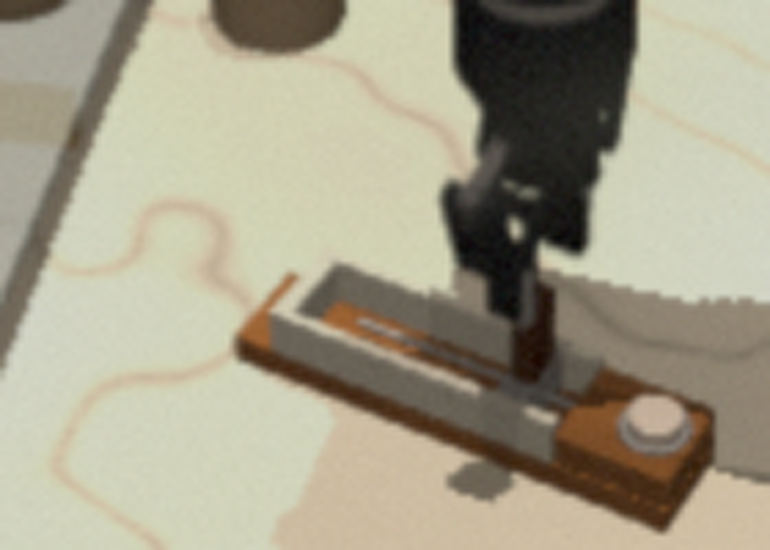

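The follower stands back by itself beside the housing, with the channel open in front. Next is block a.

Emit:
move_arm:
  deltas:
    - {"tx":0.78,"ty":5.13,"tz":-0.5,"ax":0,"ay":0,"az":0,"jaw":4}
    - {"tx":0.78,"ty":5.13,"tz":-0.5,"ax":0,"ay":0,"az":0,"jaw":4}
    - {"tx":0.78,"ty":5.13,"tz":-0.4,"ax":0,"ay":0,"az":0,"jaw":4}
    - {"tx":0.78,"ty":5.13,"tz":0,"ax":0,"ay":0,"az":0,"jaw":4}
    - {"tx":0.78,"ty":5.13,"tz":0,"ax":0,"ay":0,"az":-9.7,"jaw":4}
    - {"tx":0,"ty":0,"tz":0,"ax":0,"ay":0,"az":-9.7,"jaw":4}
    - {"tx":0,"ty":0,"tz":0,"ax":0,"ay":0,"az":-9.7,"jaw":4}
    - {"tx":0,"ty":0,"tz":0,"ax":0,"ay":0,"az":0,"jaw":4}

```text
time: 19.1
ee_pos: [0.5359, 0.2642, 0.1149]
eef_rot: [0.262, -3.128, -0.0]
contact_force: [-0.3, 0.3, -0.2]
finger_gap: 0.471
```

```bash
python3 - <<'E'
from h import *
goto([0.5374,0.2639,0.036],99.76)
for n in ("side","top"):
    p,d=camera(n); cv2.imwrite(f"pics/{n}6.png",p[:,:,::-1])
s=state()
for n in("side","top"): print(n,proj(n,[s["ee_pos"],s["ee_pos"]+[0,0,-.0]]))
b=cv2.imread("pics/side6.png")[250:350,205:315]
a=cv2.imread("pics/top6.png")[170:240,130:200]
cv2.imwrite("pics/v6.png",cv2.resize(b,None,fx=5.5,fy=5.5,interpolation=cv2.INTER_CUBIC))
cv2.imwrite("pics/v6t.png",cv2.resize(a,None,fx=6,fy=6,interpolation=cv2.INTER_CUBIC))
E
```

```text
t 19.1 turn deg [ 0.03 -0.15 -0.17] shift cm old axes [-0.17 -0.05  7.89] new axes [-0.15 -0.05  7.89] q6 0.17 F [-0.27  0.34 -0.22] gap 40.2
side [[255.32665692 295.03552295]
 [255.32665692 295.03552295]]
top [[152.09835724 201.76808671]
 [152.09835724 201.76808671]]
```

View pics/v6.png

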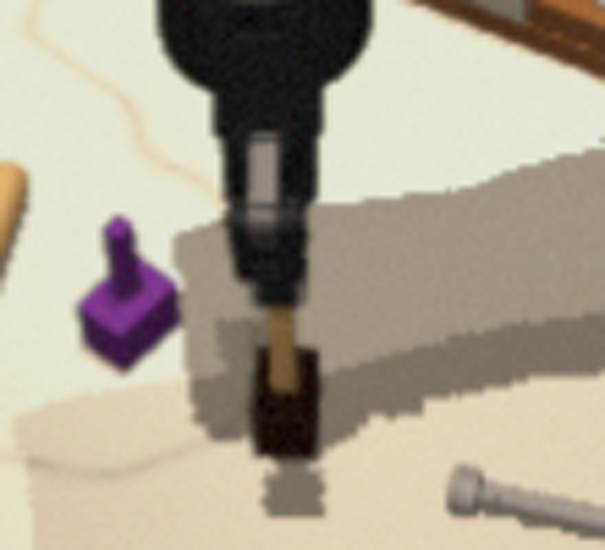

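View pics/v6t.png

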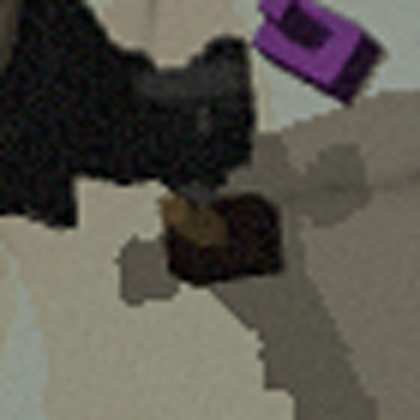

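In both views the jaws straddle the stick of the dark block. The stick is at side-crop (281,340), and the purple decoy is well clear to the left. I'll lower and close.

Emit:
move_arm:
  deltas:
    - {"tx":-0.1,"ty":-0.05,"tz":4,"ax":0,"ay":0,"az":0,"jaw":4}
    - {"tx":0,"ty":0,"tz":3.9,"ax":0,"ay":0,"az":0,"jaw":3.5}
    - {"tx":0,"ty":0,"tz":0,"ax":0,"ay":0,"az":0,"jaw":1.6}
    - {"tx":0,"ty":0,"tz":0,"ax":0,"ay":0,"az":0,"jaw":0.6}
    - {"tx":0,"ty":0,"tz":0,"ax":0,"ay":0,"az":0,"jaw":0.6}
    - {"tx":0,"ty":0,"tz":0,"ax":0,"ay":0,"az":0,"jaw":0.6}
  newtons: 30

```text
time: 19.95
ee_pos: [0.5382, 0.2642, 0.0377]
eef_rot: [-0.263, 3.13, 0.002]
contact_force: [0.1, 0.6, -0.5]
finger_gap: 0.113
```

```bash
python3 - <<'E'
from h import *
tr();goto([0.5374,0.2639,0.036],99.76)
p,d=camera("side"); cv2.imwrite(f"pics/side7.png",p[:,:,::-1])
b=cv2.imread("pics/side7.png")[250:350,205:315]
cv2.imwrite("pics/v7.png",cv2.resize(b,None,fx=5.5,fy=5.5,interpolation=cv2.INTER_CUBIC))
E
```

```text
t 19.95 tray xy mm 68.6 -257.4 z 37.7 | F along 0.15 across -0.62 z -0.47 | gap 9.7
t 19.95 turn deg [ 0.06  0.03 -0.14] shift cm old axes [ 0.08 -0.02  0.17] new axes [ 0.08 -0.02  0.17] q6 0.17 F [ 0.06  0.64 -0.47] gap 9.7
```

View pics/v7.png

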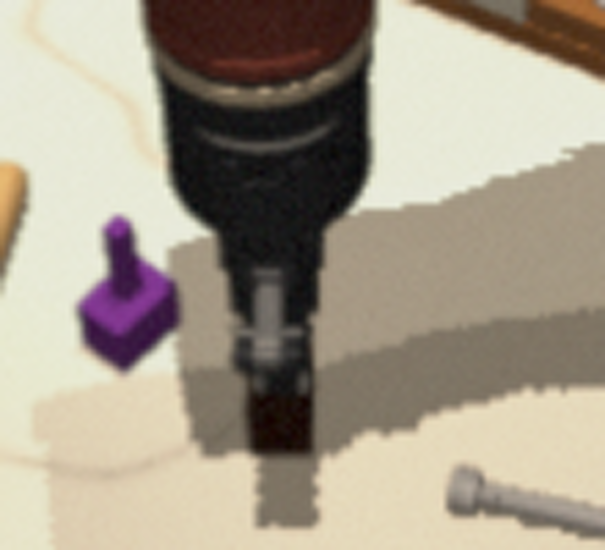

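The stick is held at 9.7 mm and the block is upright. I'll lift and work out the carry.

Emit:
move_arm:
  deltas:
    - {"tx":0,"ty":0,"tz":-3.5,"ax":0,"ay":0,"az":0,"jaw":0.6}
    - {"tx":0,"ty":0,"tz":-3.5,"ax":0,"ay":0,"az":0,"jaw":0.6}
    - {"tx":0,"ty":0,"tz":0,"ax":0,"ay":0,"az":0,"jaw":0.6}

```text
time: 20.38
ee_pos: [0.5396, 0.2646, 0.1096]
eef_rot: [-0.263, 3.127, 0.003]
contact_force: [-0.0, 1.3, -0.8]
finger_gap: 0.112
```

```bash
python3 - <<'E'
from h import *
tr();goto(tw(TRAY,[-.070,-.0002,.108])[0],70.6)
E
```

```text
t 20.38 tray xy mm 67.4 -258.3 z 109.6 | F along 0.46 across -1.21 z -0.78 | gap 9.6
t 20.375 turn deg [ 0.15  0.21 29.03] shift cm old axes [  0.51 -29.24   0.11] new axes [-13.74 -25.81   0.16] q6 0.17 F [-0.03  1.29 -0.78] gap 9.6
```

Emit:
move_arm:
  deltas:
    - {"tx":0.1,"ty":-3,"tz":0,"ax":0,"ay":0,"az":0,"jaw":0.6}
    - {"tx":0.1,"ty":-5.5,"tz":0,"ax":0,"ay":0,"az":0,"jaw":0.6}
    - {"tx":0.1,"ty":-6,"tz":0,"ax":0,"ay":0,"az":0,"jaw":0.6}
    - {"tx":0.1,"ty":-6,"tz":0,"ax":0,"ay":0,"az":0,"jaw":0.6}
    - {"tx":0.1,"ty":-5.5,"tz":0,"ax":0,"ay":0,"az":0,"jaw":0.6}
    - {"tx":0,"ty":-3.2,"tz":0.1,"ax":0.1,"ay":0.2,"az":9.7,"jaw":0.6}
    - {"tx":0,"ty":0,"tz":0,"ax":0,"ay":0,"az":9.7,"jaw":0.6}
    - {"tx":0,"ty":0,"tz":0,"ax":0,"ay":0,"az":9.6,"jaw":0.6}

```text
time: 21.38
ee_pos: [0.581, -0.0255, 0.1044]
eef_rot: [-0.538, -3.089, 0.004]
contact_force: [-1.1, 0.0, -1.1]
finger_gap: 0.113
```

Emit:
move_arm:
  deltas:
    - {"tx":0,"ty":0,"tz":0,"ax":0,"ay":0,"az":0,"jaw":0.6}
    - {"tx":0,"ty":0,"tz":0,"ax":0,"ay":0,"az":0,"jaw":0.6}

```text
time: 21.62
ee_pos: [0.5812, -0.0247, 0.1049]
eef_rot: [-0.522, -3.093, 0.004]
contact_force: [-0.2, -0.3, 0.4]
finger_gap: 0.112
```

```bash
python3 - <<'E'
from h import *
tr();goto(tw(TRAY,[-.070,-.0002,.108])[0],70.6)
p,d=camera("side"); cv2.imwrite(f"pics/side8.png",p[:,:,::-1])
b=cv2.imread("pics/side8.png")[170:270,200:340]
cv2.imwrite("pics/v8.png",cv2.resize(b,None,fx=5.5,fy=5.5,interpolation=cv2.INTER_CUBIC))
E
```

```text
t 21.62 tray xy mm -67.9 0.8 z 104.9 | F along 0.12 across 0.37 z 0.43 | gap 9.5
t 21.625 turn deg [-0.18 -0.26  0.25] shift cm old axes [-0.21  0.09 -0.32] new axes [-0.21  0.1  -0.31] q6 0.17 F [-0.24 -0.31  0.43] gap 9.5
```

View pics/v8.png

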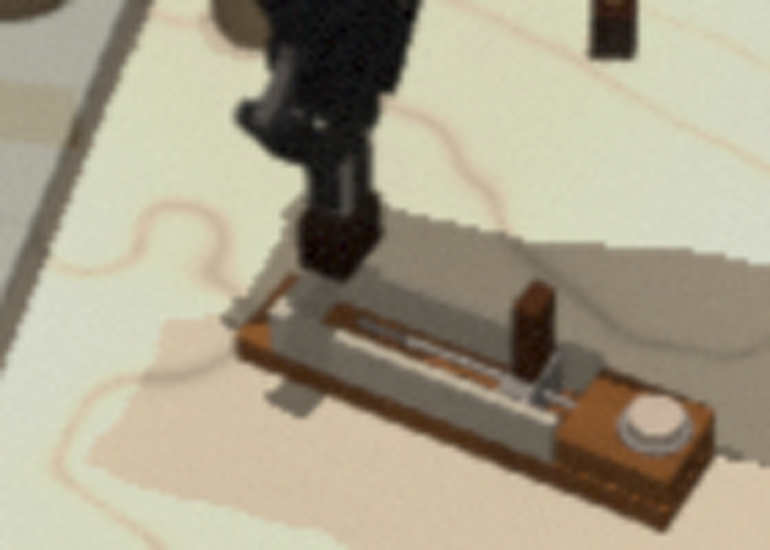

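The block hangs upright over the end of the channel and the follower is still back. Small corrections, then I lower it.

Emit:
move_arm:
  deltas:
    - {"tx":-0.15,"ty":0.1,"tz":1.5,"ax":-0.18,"ay":-0.26,"az":0.25,"jaw":0.6}
    - {"tx":0,"ty":0,"tz":0.5,"ax":0,"ay":0,"az":0,"jaw":0.6}
    - {"tx":0,"ty":0,"tz":0,"ax":0,"ay":0,"az":0,"jaw":0.6}

```text
time: 22.05
ee_pos: [0.5828, -0.0243, 0.085]
eef_rot: [-0.533, -3.096, 0.0]
contact_force: [-0.5, -0.6, -0.7]
finger_gap: 0.111
```

```bash
python3 - <<'E'
from h import *
tr();goto(tw(TRAY,[-.070,-.0002,.054])[0],70.6)
E
```

```text
t 22.05 tray xy mm -69.3 -0.1 z 85.0 | F along 0.32 across 0.74 z -0.68 | gap 9.5
t 22.05 turn deg [-0.01 -0.02 -0.15] shift cm old axes [-0.07  0.01  3.1 ] new axes [-0.07  0.01  3.1 ] q6 0.17 F [-0.55 -0.59 -0.68] gap 9.5
```

Emit:
move_arm:
  deltas:
    - {"tx":0,"ty":0,"tz":0.7,"ax":0,"ay":0,"az":0,"jaw":0.6}
    - {"tx":0,"ty":0,"tz":0.7,"ax":0,"ay":0,"az":0,"jaw":0.6}
    - {"tx":0,"ty":0,"tz":0.2,"ax":0,"ay":0,"az":0,"jaw":0.6}

```text
time: 22.42
ee_pos: [0.5845, -0.0246, 0.0732]
eef_rot: [0.534, 3.091, -0.0]
contact_force: [-16.2, 2.9, 56.9]
finger_gap: 0.11
```

```bash
python3 -c "
from h import *
tr()"
```

```text
t 22.43 tray xy mm -71.0 -0.4 z 73.2 | F along 16.23 across 2.61 z 56.93 | gap 9.4
```

Emit:
move_arm:
  deltas:
    - {"tx":0,"ty":0,"tz":0.6,"ax":0,"ay":0,"az":0,"jaw":0.6}
    - {"tx":0,"ty":0,"tz":0.6,"ax":0,"ay":0,"az":0,"jaw":0.6}
    - {"tx":0,"ty":0,"tz":0.2,"ax":0,"ay":0,"az":0,"jaw":0.6}
    - {"tx":0,"ty":0,"tz":0,"ax":0,"ay":0,"az":0,"jaw":0.6}

```text
time: 22.92
ee_pos: [0.5829, -0.0244, 0.0546]
eef_rot: [-0.535, -3.095, 0.0]
contact_force: [0.1, -0.3, -0.2]
finger_gap: 0.114
```

```bash
python3 - <<'E'
from h import *
tr()
p,d=camera("side"); cv2.imwrite(f"pics/side9.png",p[:,:,::-1])
b=cv2.imread("pics/side9.png")[170:270,200:340]
cv2.imwrite("pics/v9.png",cv2.resize(b,None,fx=5.5,fy=5.5,interpolation=cv2.INTER_CUBIC))
E
```

```text
t 22.93 tray xy mm -69.4 -0.1 z 54.6 | F along -0.18 across 0.29 z -0.24 | gap 9.8
```

View pics/v9.png

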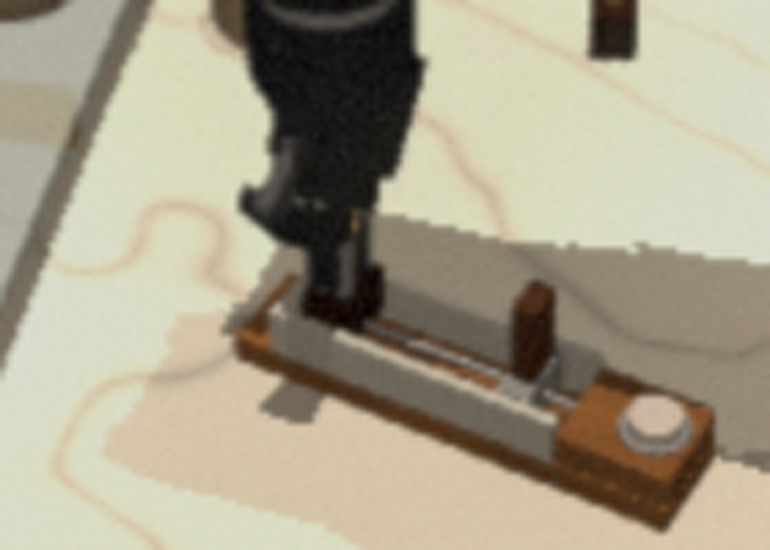

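The first half of that lowering caught on something, most likely the end wall's top: 57 N up and 16 N in +x. It then slid in, and I shouldn't have sent the second half without checking. The picture shows the block now down in the channel with no load. I'll feel gently for the floor.

Emit:
move_arm:
  deltas:
    - {"tx":0,"ty":0,"tz":0.15,"ax":0,"ay":0,"az":0,"jaw":0.6}
    - {"tx":0,"ty":0,"tz":0,"ax":0,"ay":0,"az":0,"jaw":0.6}

```text
time: 23.22
ee_pos: [0.583, -0.0244, 0.0534]
eef_rot: [0.535, 3.096, -0.0]
contact_force: [-0.1, 0.7, -0.9]
finger_gap: 0.112
```

```bash
python3 - <<'E'
from h import *
tr()
p,d=camera("top"); cv2.imwrite(f"pics/top9.png",p[:,:,::-1])
b=cv2.imread("pics/side9.png")[215:245,240:280]
cv2.imwrite("pics/v9b.png",cv2.resize(b,None,fx=16,fy=16,interpolation=cv2.INTER_CUBIC))
E
```

```text
t 23.23 tray xy mm -69.6 -0.1 z 53.4 | F along 0.33 across -0.59 z -0.91 | gap 9.5
```

View pics/v9b.png

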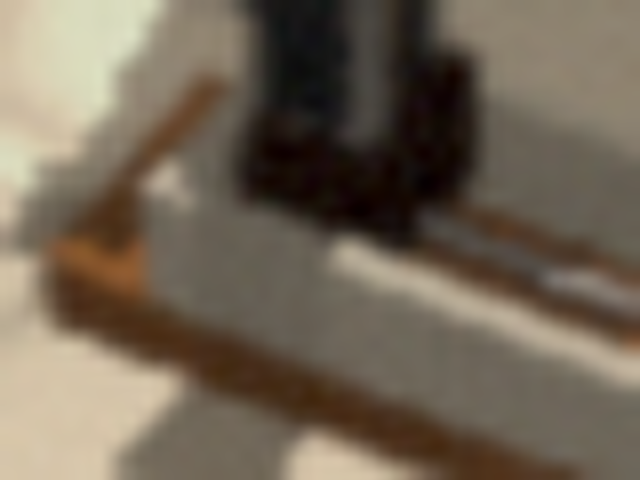

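Emit:
move_arm:
  deltas:
    - {"tx":0,"ty":0,"tz":0.15,"ax":0,"ay":0,"az":0,"jaw":0.6}
    - {"tx":0,"ty":0,"tz":0,"ax":0,"ay":0,"az":0,"jaw":0.6}

```text
time: 23.52
ee_pos: [0.5831, -0.0244, 0.0521]
eef_rot: [0.535, 3.095, -0.0]
contact_force: [-0.7, -0.9, -0.4]
finger_gap: 0.11
```

```bash
python3 -c "
from h import *
tr()"
```

```text
t 23.52 tray xy mm -69.6 -0.1 z 52.1 | F along 0.31 across 1.08 z -0.38 | gap 9.4
```

Emit:
move_arm:
  deltas:
    - {"tx":0,"ty":0,"tz":0.15,"ax":0,"ay":0,"az":0,"jaw":0.6}
    - {"tx":0,"ty":0,"tz":0,"ax":0,"ay":0,"az":0,"jaw":0.6}

```text
time: 23.78
ee_pos: [0.5831, -0.0244, 0.0506]
eef_rot: [0.535, 3.095, -0.0]
contact_force: [-0.3, -0.5, -0.8]
finger_gap: 0.11
```

```bash
python3 -c "
from h import *
tr()"
```

```text
t 23.77 tray xy mm -69.6 -0.1 z 50.6 | F along 0.09 across 0.55 z -0.83 | gap 9.4
```

Emit:
move_arm:
  deltas:
    - {"tx":0,"ty":0,"tz":0.15,"ax":0,"ay":0,"az":0,"jaw":0.6}
    - {"tx":0,"ty":0,"tz":0,"ax":0,"ay":0,"az":0,"jaw":0.6}

```text
time: 24.02
ee_pos: [0.5831, -0.0244, 0.0491]
eef_rot: [0.535, 3.095, -0.0]
contact_force: [-0.6, 0.4, 0.1]
finger_gap: 0.11
```

```bash
python3 -c "
from h import *
tr()
p,d=camera('side'); cv2.imwrite(f'pics/side10.png',p[:,:,::-1])
b=cv2.imread('pics/side10.png')[205:245,240:280]
cv2.imwrite('pics/v10.png',cv2.resize(b,None,fx=14,fy=14,interpolation=cv2.INTER_CUBIC))
"
```

```text
t 24.02 tray xy mm -69.6 -0.1 z 49.1 | F along 0.65 across -0.15 z 0.06 | gap 9.4
```

View pics/v10.png

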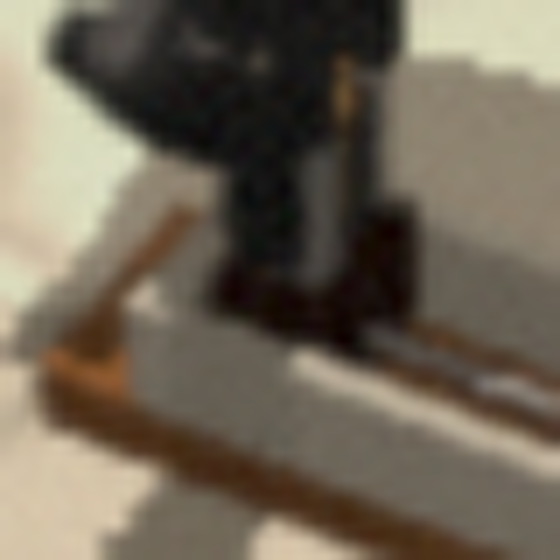

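Emit:
move_arm:
  deltas:
    - {"tx":0,"ty":0,"tz":0.12,"ax":0,"ay":0,"az":0,"jaw":0.6}
    - {"tx":0,"ty":0,"tz":0,"ax":0,"ay":0,"az":0,"jaw":0.6}

```text
time: 24.32
ee_pos: [0.5831, -0.0244, 0.0479]
eef_rot: [0.535, 3.095, -0.0]
contact_force: [-0.8, -0.0, 0.7]
finger_gap: 0.112
```

```bash
python3 -c "
from h import *
tr()"
```

```text
t 24.32 tray xy mm -69.6 -0.1 z 47.9 | F along 0.73 across 0.27 z 0.68 | gap 9.6
```

Emit:
move_arm:
  deltas:
    - {"tx":0,"ty":0,"tz":0.08,"ax":0,"ay":0,"az":0,"jaw":0.6}
    - {"tx":0,"ty":0,"tz":0,"ax":0,"ay":0,"az":0,"jaw":0.6}

```text
time: 24.58
ee_pos: [0.5831, -0.0244, 0.0471]
eef_rot: [0.535, 3.095, -0.0]
contact_force: [0.6, -0.3, -0.1]
finger_gap: 0.113
```

```bash
python3 -c "
from h import *
tr()"
```

```text
t 24.57 tray xy mm -69.6 -0.1 z 47.1 | F along -0.64 across 0.11 z -0.15 | gap 9.6
```

The TCP is at 47 mm, just above the block-top level of 46 mm, so any remaining drop is a millimetre or so. Release, rise, look.

Emit:
move_arm:
  deltas:
    - {"tx":0,"ty":0,"tz":0,"ax":0,"ay":0,"az":0,"jaw":3}
    - {"tx":0,"ty":0,"tz":0,"ax":0,"ay":0,"az":0,"jaw":3}
    - {"tx":0,"ty":0,"tz":-3,"ax":0,"ay":0,"az":0,"jaw":3}
    - {"tx":0,"ty":0,"tz":-4,"ax":0,"ay":0,"az":0,"jaw":3}

```text
time: 25.08
ee_pos: [0.5823, -0.0243, 0.1172]
eef_rot: [-0.535, -3.094, 0.0]
contact_force: [1.0, 0.1, -0.0]
finger_gap: 0.35
```

```bash
python3 - <<'E'
from h import *
tr()
p,d=camera('side'); cv2.imwrite(f'pics/side11.png',p[:,:,::-1])
b=cv2.imread('pics/side11.png')[195:270,230:340]
cv2.imwrite('pics/v11.png',cv2.resize(b,None,fx=7,fy=7,interpolation=cv2.INTER_CUBIC))
print("b");goto([0.4847,-0.2907,0.12],96.6)
# predicted outlines: block a standing at tray x
for X in(-72,-70,-68): print(X,(proj("side",tw(TRAY,[[X*1e-3,0,.091],[X*1e-3,0,.046],[(X-13)*1e-3,-.018,.046],[(X+13)*1e-3,-.018,.046],[(X+13)*1e-3,.018,.046],[-.085,-.02,.042],[-.085,.02,.042]]))-[230,195])*7+3)
E
```

```text
t 25.07 tray xy mm -68.8 0.0 z 117.2 | F along -0.97 across -0.41 z -0.04 | gap 29.9
b
t 25.125 turn deg [-2.000e-02  3.600e-01 -2.621e+01] shift cm old axes [  0.56 -28.43   0.27] new axes [ 13.06 -25.26   0.31] q6 0.18 F [ 2.49 -0.17  4.78] gap 29.9
-72 [[212.59293805 101.1586687 ]
 [216.46229201 189.91292229]
 [161.79711369 207.55724148]
 [221.78331547 231.22291526]
 [270.58719562 172.44453875]
 [159.46055103 218.51726469]
 [214.31045393 154.13262027]]
-70 [[217.29553303 102.93937916]
 [221.05328284 191.70155176]
 [166.37903893 209.36513059]
 [226.43553852 233.05802653]
 [275.18615974 174.21423438]
 [159.46055103 218.51726469]
 [214.31045393 154.13262027]]
-68 [[222.00373501 104.72223064]
 [225.64958464 193.49222889]
 [170.96635127 211.17510646]
 [231.09319232 234.89524003]
 [279.79035788 175.98593955]
 [159.46055103 218.51726469]
 [214.31045393 154.13262027]]
```

View pics/v11.png

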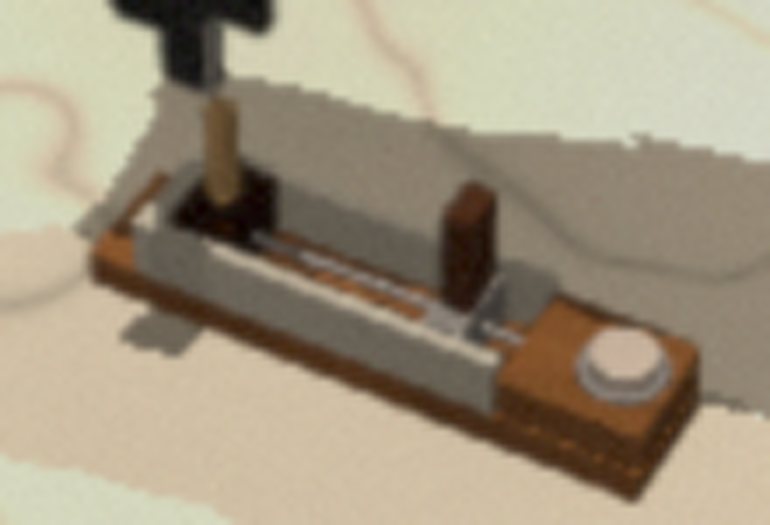

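Block a stands upright in the channel: stick top at (220,103), foot at (226,200), near tray x ≈ -69. The follower is still back. Now block b.

Emit:
move_arm:
  deltas:
    - {"tx":0.1,"ty":-3.5,"tz":0,"ax":0,"ay":0,"az":0,"jaw":4}
    - {"tx":0.1,"ty":-5.7,"tz":0,"ax":0,"ay":0,"az":0,"jaw":4}
    - {"tx":0.1,"ty":-5.8,"tz":0,"ax":0,"ay":0,"az":0,"jaw":4}
    - {"tx":0.1,"ty":-5.7,"tz":0,"ax":0,"ay":0,"az":0,"jaw":4}
    - {"tx":0.1,"ty":-5,"tz":0,"ax":0,"ay":0,"az":0,"jaw":4}
    - {"tx":0.06,"ty":-2.7,"tz":0,"ax":0,"ay":0.36,"az":-8.8,"jaw":4}
    - {"tx":0,"ty":0,"tz":0,"ax":0,"ay":0,"az":-8.7,"jaw":4}
    - {"tx":0,"ty":0,"tz":0,"ax":0,"ay":0,"az":-8.7,"jaw":4}

```text
time: 26.12
ee_pos: [0.4823, -0.2906, 0.1171]
eef_rot: [0.186, -3.131, -0.003]
contact_force: [0.1, -0.0, -0.2]
finger_gap: 0.471
```

Emit:
move_arm:
  deltas:
    - {"tx":0,"ty":0,"tz":0,"ax":0,"ay":0,"az":0,"jaw":4}
    - {"tx":0,"ty":0,"tz":0,"ax":0,"ay":0,"az":0,"jaw":4}

```text
time: 26.38
ee_pos: [0.4826, -0.29, 0.1172]
eef_rot: [0.175, -3.131, -0.003]
contact_force: [0.2, -0.4, -0.2]
finger_gap: 0.467
```

```bash
python3 - <<'E'
from h import *
goto([0.4847,-0.2907,0.036],96.6)
for n in ("side","top"):
    p,d=camera(n); cv2.imwrite(f"pics/{n}12.png",p[:,:,::-1])
s=state();print(s["ee_pos"])
for n in("side","top"): print(n,proj(n,[s["ee_pos"]]))
b=cv2.imread("pics/side12.png")[110:200,260:370]
a=cv2.imread("pics/top12.png")[190:260,380:460]
cv2.imwrite("pics/v12.png",cv2.resize(b,None,fx=6,fy=6,interpolation=cv2.INTER_CUBIC))
cv2.imwrite("pics/v12t.png",cv2.resize(a,None,fx=6,fy=6,interpolation=cv2.INTER_CUBIC))
E
```

```text
t 26.375 turn deg [ 0.12 -0.3  -0.19] shift cm old axes [-0.25 -0.11  8.12] new axes [-0.2  -0.1   8.12] q6 -0.78 F [ 0.2  -0.38 -0.16] gap 39.9
[ 0.48260525 -0.28998622  0.11721941]
side [[312.70061209 145.27791903]]
top [[434.04765807 224.40808924]]
```

View pics/v12.png

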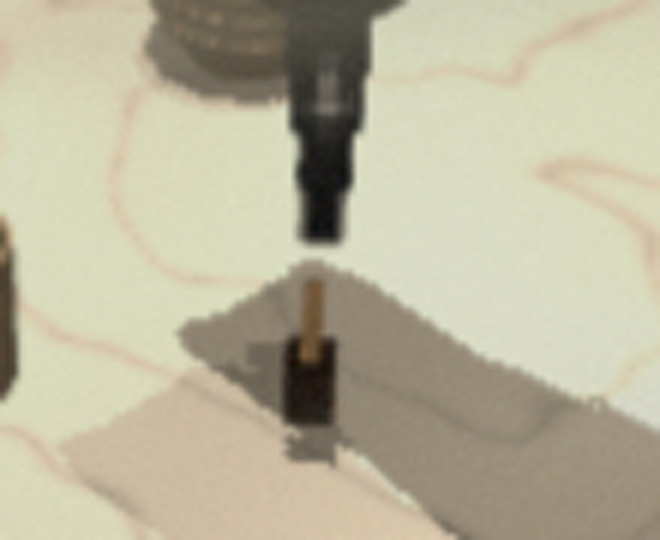

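View pics/v12t.png

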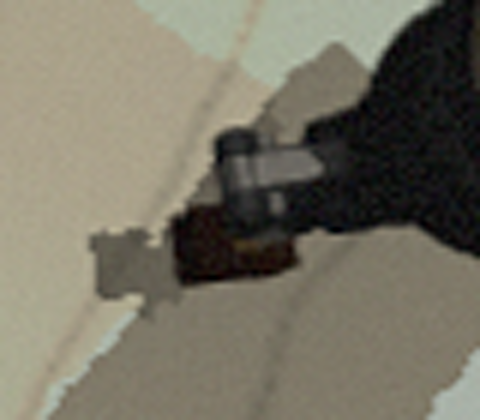

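The jaws are above block b's stick, which is at side-crop (314,310). The finger is about 1 px to the right, which agrees with the 2 mm correction computed.

Emit:
move_arm:
  deltas:
    - {"tx":-0.2,"ty":-0.1,"tz":4,"ax":0.12,"ay":-0.3,"az":-0.2,"jaw":4}
    - {"tx":0,"ty":0,"tz":3.9,"ax":0,"ay":0,"az":0,"jaw":3.5}
    - {"tx":0,"ty":0,"tz":0,"ax":0,"ay":0,"az":0,"jaw":1.6}
    - {"tx":0,"ty":0,"tz":0,"ax":0,"ay":0,"az":0,"jaw":0.6}
    - {"tx":0,"ty":0,"tz":0,"ax":0,"ay":0,"az":0,"jaw":0.6}
    - {"tx":0,"ty":0,"tz":0,"ax":0,"ay":0,"az":0,"jaw":0.6}
  newtons: 35

```text
time: 27.22
ee_pos: [0.4851, -0.2913, 0.0394]
eef_rot: [-0.186, 3.135, -0.002]
contact_force: [-0.3, 0.7, -0.7]
finger_gap: 0.108
```

```bash
python3 - <<'E'
from h import *
tr();goto([0.4847,-0.2907,0.036],96.6)
p,d=camera("side"); cv2.imwrite(f"pics/side13.png",p[:,:,::-1])
b=cv2.imread("pics/side13.png")[110:200,260:370]
cv2.imwrite("pics/v13.png",cv2.resize(b,None,fx=6,fy=6,interpolation=cv2.INTER_CUBIC))
E
```

```text
t 27.23 tray xy mm -65.8 284.2 z 39.4 | F along 0.49 across -0.52 z -0.67 | gap 9.2
t 27.225 turn deg [-0.08  0.07  0.18] shift cm old axes [0.03 0.06 0.34] new axes [0.03 0.06 0.34] q6 -0.79 F [-0.29  0.65 -0.67] gap 9.2
```

View pics/v13.png

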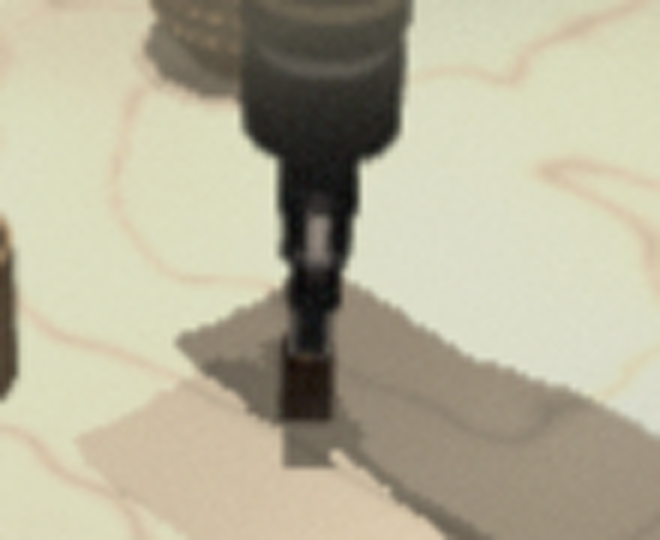

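Gripped at 9.2 mm and centred. I'll lift high enough that the block clears block a's stick (91 mm).

Emit:
move_arm:
  deltas:
    - {"tx":0,"ty":0,"tz":-4,"ax":0,"ay":0,"az":0,"jaw":0.6}
    - {"tx":0,"ty":0,"tz":-6,"ax":0,"ay":0,"az":0,"jaw":0.6}
    - {"tx":0,"ty":0,"tz":0,"ax":0,"ay":0,"az":0,"jaw":0.6}

```text
time: 27.65
ee_pos: [0.487, -0.2928, 0.1432]
eef_rot: [-0.186, 3.13, -0.009]
contact_force: [-0.9, -0.8, -1.4]
finger_gap: 0.109
```

```bash
python3 - <<'E'
from h import *
tr();goto(tw(TRAY,[-.036,-.0002,.138])[0],70.6)
E
```

```text
t 27.65 tray xy mm -68.1 284.9 z 143.2 | F along 0.60 across 1.04 z -1.43 | gap 9.3
t 27.65 turn deg [-0.26  0.41 26.19] shift cm old axes [-9.7  27.    0.41] new axes [ 3.21 28.51  0.52] q6 -0.79 F [-0.91 -0.78 -1.43] gap 9.3
```

Emit:
move_arm:
  deltas:
    - {"tx":-1.2,"ty":3.4,"tz":0,"ax":0,"ay":0,"az":0,"jaw":0.6}
    - {"tx":-1.9,"ty":5.3,"tz":0,"ax":0,"ay":0,"az":0,"jaw":0.6}
    - {"tx":-2,"ty":5.5,"tz":0,"ax":0,"ay":0,"az":0,"jaw":0.6}
    - {"tx":-2,"ty":5.5,"tz":0,"ax":0,"ay":0,"az":0,"jaw":0.6}
    - {"tx":-1.6,"ty":4.5,"tz":0,"ax":0,"ay":0,"az":0,"jaw":0.6}
    - {"tx":-1,"ty":2.8,"tz":0.3,"ax":-0.2,"ay":0.4,"az":8.8,"jaw":0.6}
    - {"tx":0,"ty":0,"tz":0,"ax":0,"ay":0,"az":8.7,"jaw":0.6}
    - {"tx":0,"ty":0,"tz":0,"ax":0,"ay":0,"az":8.7,"jaw":0.6}

```text
time: 28.65
ee_pos: [0.5485, -0.0105, 0.1347]
eef_rot: [-0.534, -3.087, -0.003]
contact_force: [-0.5, -0.1, -0.9]
finger_gap: 0.108
```

Emit:
move_arm:
  deltas:
    - {"tx":0,"ty":0,"tz":0,"ax":0,"ay":0,"az":0,"jaw":0.6}
    - {"tx":0,"ty":0,"tz":0,"ax":0,"ay":0,"az":0,"jaw":0.6}

```text
time: 28.9
ee_pos: [0.5487, -0.0113, 0.135]
eef_rot: [-0.524, -3.09, -0.003]
contact_force: [-0.4, 0.2, 0.9]
finger_gap: 0.115
```

```bash
python3 - <<'E'
from h import *
tr();goto(tw(TRAY,[-.036,-.0002,.088])[0],70.6)
p,d=camera("side"); cv2.imwrite(f"pics/side14.png",p[:,:,::-1])
b=cv2.imread("pics/side14.png")[170:270,200:340]
cv2.imwrite("pics/v14.png",cv2.resize(b,None,fx=5.5,fy=5.5,interpolation=cv2.INTER_CUBIC))
E
```

```text
t 28.90 tray xy mm -32.8 -1.1 z 135.0 | F along 0.39 across -0.03 z 0.89 | gap 9.8
t 28.9 turn deg [ 0.04 -0.47  0.16] shift cm old axes [-0.36 -0.09  4.7 ] new axes [-0.32 -0.09  4.7 ] q6 0.18 F [-0.36  0.16  0.89] gap 9.8
```

View pics/v14.png

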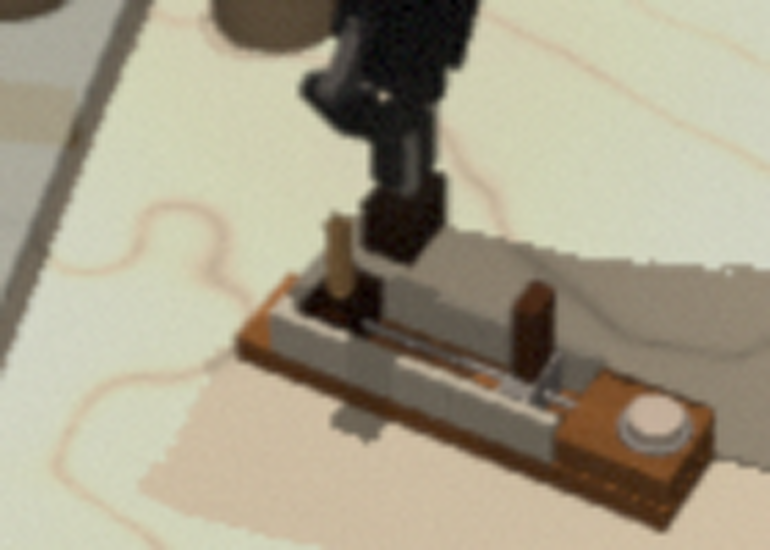

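Block b hangs over mid-channel, between block a's stick and the post. I'll correct and lower to just above the wall tops.

Emit:
move_arm:
  deltas:
    - {"tx":-0.2,"ty":-0.1,"tz":2.5,"ax":0,"ay":-0.47,"az":0.16,"jaw":0.6}
    - {"tx":0,"ty":0,"tz":2,"ax":0,"ay":0,"az":0,"jaw":0.6}
    - {"tx":0,"ty":0,"tz":0,"ax":0,"ay":0,"az":0,"jaw":0.6}

```text
time: 29.32
ee_pos: [0.549, -0.0127, 0.089]
eef_rot: [-0.532, -3.094, -0.001]
contact_force: [-0.8, -0.1, -0.3]
finger_gap: 0.111
```

```bash
python3 - <<'E'
from h import *
tr();goto(tw(TRAY,[-.036,-.0002,.055])[0],70.6)
E
```

```text
t 29.32 tray xy mm -33.5 0.1 z 89.0 | F along 0.73 across 0.39 z -0.32 | gap 9.5
t 29.325 turn deg [ 0.01 -0.14 -0.1 ] shift cm old axes [-0.26  0.03  3.4 ] new axes [-0.25  0.03  3.4 ] q6 0.18 F [-0.82 -0.13 -0.32] gap 9.5
```

Emit:
move_arm:
  deltas:
    - {"tx":-0.1,"ty":0.02,"tz":0.6,"ax":0,"ay":0,"az":0,"jaw":0.6}
    - {"tx":0,"ty":0,"tz":0.5,"ax":0,"ay":0,"az":0,"jaw":0.6}
    - {"tx":0,"ty":0,"tz":0,"ax":0,"ay":0,"az":0,"jaw":0.6}

```text
time: 29.7
ee_pos: [0.5512, -0.0129, 0.0791]
eef_rot: [0.534, 3.096, 0.001]
contact_force: [-0.6, 0.9, -1.0]
finger_gap: 0.108
```

```bash
python3 -c "
from h import *
tr()"
```

```text
t 29.70 tray xy mm -35.7 -0.4 z 79.1 | F along 0.89 across -0.66 z -0.98 | gap 9.3
```

Emit:
move_arm:
  deltas:
    - {"tx":0,"ty":-0.02,"tz":0.4,"ax":0,"ay":0,"az":0,"jaw":0.6}
    - {"tx":0,"ty":0,"tz":0.2,"ax":0,"ay":0,"az":0,"jaw":0.6}
    - {"tx":0,"ty":0,"tz":0,"ax":0,"ay":0,"az":0,"jaw":0.6}

```text
time: 30.08
ee_pos: [0.551, -0.013, 0.073]
eef_rot: [0.534, 3.096, 0.001]
contact_force: [-0.7, -0.8, -0.1]
finger_gap: 0.107
```

```bash
python3 -c "
from h import *
tr()"
```

```text
t 30.07 tray xy mm -35.6 -0.2 z 73.0 | F along 0.42 across 1.00 z -0.06 | gap 9.1
```

Bottom at about 34 mm, below the wall tops, and no force. Continuing down.

Emit:
move_arm:
  deltas:
    - {"tx":0,"ty":0,"tz":0.6,"ax":0,"ay":0,"az":0,"jaw":0.6}
    - {"tx":0,"ty":0,"tz":0.6,"ax":0,"ay":0,"az":0,"jaw":0.6}
    - {"tx":0,"ty":0,"tz":0.2,"ax":0,"ay":0,"az":0,"jaw":0.6}
    - {"tx":0,"ty":0,"tz":0,"ax":0,"ay":0,"az":0,"jaw":0.6}

```text
time: 30.58
ee_pos: [0.551, -0.013, 0.0589]
eef_rot: [-0.534, -3.096, -0.001]
contact_force: [-0.6, -0.1, -0.4]
finger_gap: 0.109
```

```bash
python3 -c "
from h import *
tr()"
```

```text
t 30.57 tray xy mm -35.5 -0.2 z 58.9 | F along 0.56 across 0.29 z -0.36 | gap 9.3
```

Emit:
move_arm:
  deltas:
    - {"tx":0,"ty":0,"tz":0.25,"ax":0,"ay":0,"az":0,"jaw":0.6}
    - {"tx":0,"ty":0,"tz":0,"ax":0,"ay":0,"az":0,"jaw":0.6}

```text
time: 30.82
ee_pos: [0.5511, -0.013, 0.0566]
eef_rot: [0.534, 3.096, 0.001]
contact_force: [-0.1, 0.4, -0.4]
finger_gap: 0.11
```

```bash
python3 -c "
from h import *
tr()"
```

```text
t 30.82 tray xy mm -35.7 -0.2 z 56.6 | F along 0.29 across -0.37 z -0.43 | gap 9.4
```

Emit:
move_arm:
  deltas:
    - {"tx":0,"ty":0,"tz":0.12,"ax":0,"ay":0,"az":0,"jaw":0.6}
    - {"tx":0,"ty":0,"tz":0,"ax":0,"ay":0,"az":0,"jaw":0.6}

```text
time: 31.08
ee_pos: [0.5511, -0.013, 0.0554]
eef_rot: [0.534, 3.096, 0.001]
contact_force: [-0.6, -0.4, -0.1]
finger_gap: 0.112
```

```bash
python3 -c "
from h import *
tr()"
```

```text
t 31.07 tray xy mm -35.7 -0.2 z 55.4 | F along 0.44 across 0.58 z -0.14 | gap 9.5
```

Emit:
move_arm:
  deltas:
    - {"tx":0,"ty":0,"tz":0.1,"ax":0,"ay":0,"az":0,"jaw":0.6}
    - {"tx":0,"ty":0,"tz":0,"ax":0,"ay":0,"az":0,"jaw":0.6}

```text
time: 31.32
ee_pos: [0.5511, -0.013, 0.0544]
eef_rot: [0.534, 3.096, 0.001]
contact_force: [-0.5, 0.1, -0.1]
finger_gap: 0.113
```

```bash
python3 -c "
from h import *
tr()"
```

```text
t 31.32 tray xy mm -35.7 -0.2 z 54.4 | F along 0.49 across 0.02 z -0.14 | gap 9.6
```

Emit:
move_arm:
  deltas:
    - {"tx":0,"ty":0,"tz":0.1,"ax":0,"ay":0,"az":0,"jaw":0.6}
    - {"tx":0,"ty":0,"tz":0,"ax":0,"ay":0,"az":0,"jaw":0.6}

```text
time: 31.58
ee_pos: [0.5511, -0.013, 0.0534]
eef_rot: [0.534, 3.096, 0.001]
contact_force: [0.7, -0.0, 0.0]
finger_gap: 0.114
```

```bash
python3 -c "
from h import *
tr()"
```

```text
t 31.57 tray xy mm -35.7 -0.2 z 53.4 | F along -0.68 across -0.24 z 0.01 | gap 9.7
```

Emit:
move_arm:
  deltas:
    - {"tx":0,"ty":0,"tz":0,"ax":0,"ay":0,"az":0,"jaw":3}
    - {"tx":0,"ty":0,"tz":0,"ax":0,"ay":0,"az":0,"jaw":3}
    - {"tx":0,"ty":0,"tz":-3,"ax":0,"ay":0,"az":0,"jaw":3}
    - {"tx":0,"ty":0,"tz":-5,"ax":0,"ay":0,"az":0,"jaw":3}

```text
time: 32.08
ee_pos: [0.5498, -0.0129, 0.1331]
eef_rot: [-0.534, -3.093, -0.001]
contact_force: [0.9, 0.0, -0.3]
finger_gap: 0.352
```

```bash
python3 - <<'E'
from h import *
tr()
p,d=camera('side'); cv2.imwrite(f'pics/side15.png',p[:,:,::-1])
b=cv2.imread('pics/side15.png')[195:270,230:340]
cv2.imwrite('pics/v15.png',cv2.resize(b,None,fx=7,fy=7,interpolation=cv2.INTER_CUBIC))
goto(tw(TRAY,[.096,0,.075])[0],70.6)
E
```

```text
t 32.08 tray xy mm -34.4 0.1 z 133.1 | F along -0.82 across -0.29 z -0.31 | gap 30.0
t 32.125 turn deg [ 0.11  0.38 -0.17] shift cm old axes [13.46 -0.12  6.45] new axes [13.42 -0.07  6.54] q6 0.18 F [3.28 0.68 4.96] gap 29.9
```

View pics/v15.png

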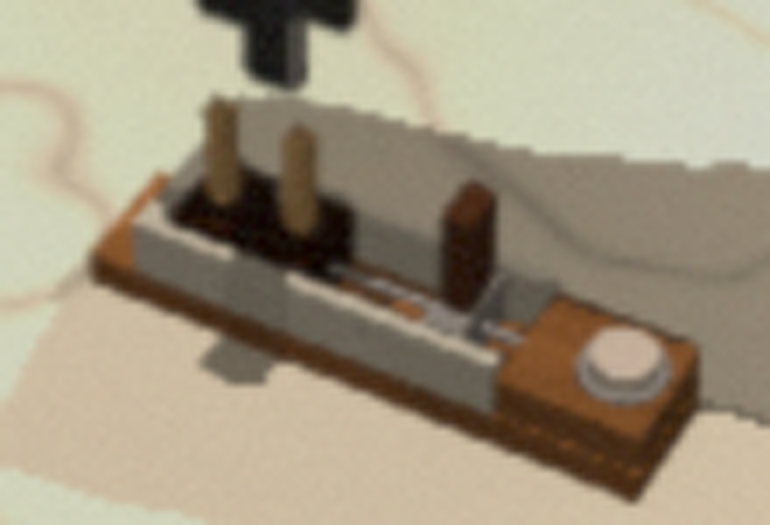

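Both blocks stand upright in the channel, sticks at (222,150) and (298,180), and the follower is still back. Now to the button, with the jaws shut.

Emit:
move_arm:
  deltas:
    - {"tx":3,"ty":0,"tz":0,"ax":0.1,"ay":0.38,"az":-0.17,"jaw":0}
    - {"tx":5,"ty":0,"tz":0,"ax":0,"ay":0,"az":0,"jaw":0}
    - {"tx":4,"ty":0,"tz":0,"ax":0,"ay":0,"az":0,"jaw":0}
    - {"tx":1.6,"ty":-0.07,"tz":2,"ax":0,"ay":0,"az":0,"jaw":0}
    - {"tx":0,"ty":0,"tz":4,"ax":0,"ay":0,"az":0,"jaw":0}
    - {"tx":0,"ty":0,"tz":0,"ax":0,"ay":0,"az":0,"jaw":0}
    - {"tx":0,"ty":0,"tz":0,"ax":0,"ay":0,"az":0,"jaw":0}

```text
time: 33.0
ee_pos: [0.4229, 0.0315, 0.075]
eef_rot: [-0.528, -3.091, -0.0]
contact_force: [-0.1, -0.9, 0.1]
finger_gap: -0.002
```

```bash
python3 - <<'E'
from h import *
tr()
p,d=camera('side'); cv2.imwrite(f'pics/side16.png',p[:,:,::-1])
b=cv2.imread('pics/side16.png')[180:270,230:350]
cv2.imwrite('pics/v16.png',cv2.resize(b,None,fx=6,fy=6,interpolation=cv2.INTER_CUBIC))
goto(tw(TRAY,[.098,0,.046])[0],70.6)
E
```

```text
t 33.00 tray xy mm 100.0 0.3 z 75.0 | F along -0.16 across 0.91 z 0.05 | gap -0.1
t 33.05 turn deg [-0.04 -0.27 -0.01] shift cm old axes [-0.17  0.03  2.93] new axes [-0.16  0.03  2.93] q6 0.24 F [-0.66 -0.1  -0.1 ] gap 0.1
```

View pics/v16.png

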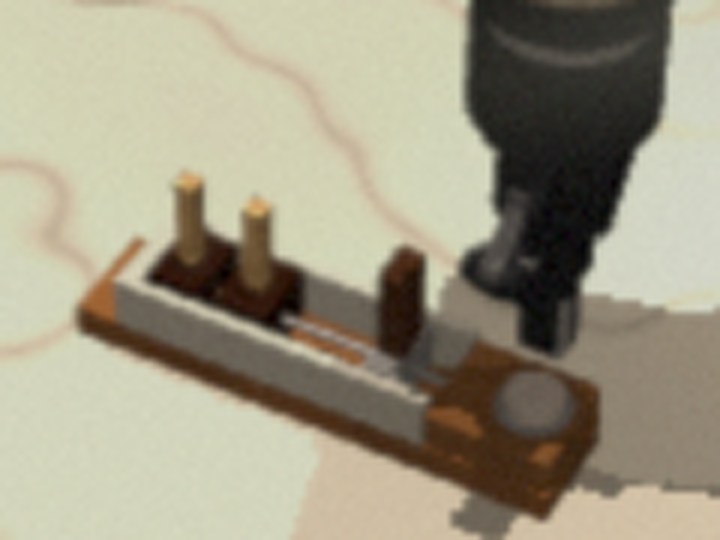

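The lighting is clear here: both blocks stand free in the channel and the fingertips are above the button. I'll lower onto it.

Emit:
move_arm:
  deltas:
    - {"tx":-0.2,"ty":0.03,"tz":2.6,"ax":0,"ay":-0.27,"az":0,"jaw":0}
    - {"tx":0,"ty":0,"tz":0.2,"ax":0,"ay":0,"az":0,"jaw":0}
    - {"tx":0,"ty":0,"tz":0.2,"ax":0,"ay":0,"az":0,"jaw":0}
    - {"tx":0,"ty":0,"tz":0,"ax":0,"ay":0,"az":0,"jaw":0}

```text
time: 33.55
ee_pos: [0.4247, 0.0312, 0.0448]
eef_rot: [-0.529, -3.096, 0.001]
contact_force: [0.4, 0.2, -0.1]
finger_gap: -0.003
```

```bash
python3 -c "
from h import *
tr()"
```

```text
t 33.55 tray xy mm 98.2 0.1 z 44.8 | F along -0.33 across -0.29 z -0.08 | gap -0.2
```

Emit:
move_arm:
  deltas:
    - {"tx":0,"ty":0,"tz":0.2,"ax":0,"ay":0,"az":0,"jaw":0}
    - {"tx":0,"ty":0,"tz":0.15,"ax":0,"ay":0,"az":0,"jaw":0}
    - {"tx":0,"ty":0,"tz":0,"ax":0,"ay":0,"az":0,"jaw":0}

```text
time: 33.92
ee_pos: [0.4247, 0.0312, 0.0408]
eef_rot: [-0.529, -3.096, 0.001]
contact_force: [0.7, 0.1, 2.6]
finger_gap: 0.002
```

```bash
python3 -c "
from h import *
tr()"
```

```text
t 33.92 tray xy mm 98.3 0.1 z 40.8 | F along -0.63 across -0.31 z 2.60 | gap 0.1
```

Emit:
move_arm:
  deltas:
    - {"tx":0,"ty":0,"tz":0.15,"ax":0,"ay":0,"az":0,"jaw":0}
    - {"tx":0,"ty":0,"tz":0.1,"ax":0,"ay":0,"az":0,"jaw":0}
    - {"tx":0,"ty":0,"tz":0,"ax":0,"ay":0,"az":0,"jaw":0}

```text
time: 34.3
ee_pos: [0.4243, 0.0312, 0.0381]
eef_rot: [-0.529, -3.095, 0.001]
contact_force: [2.2, 0.2, 2.7]
finger_gap: 0.003
```

```bash
python3 - <<'E'
from h import *
tr()
p,d=camera('side'); cv2.imwrite(f'pics/side17.png',p[:,:,::-1])
b=cv2.imread('pics/side17.png')[180:270,230:350]
cv2.imwrite('pics/v17.png',cv2.resize(b,None,fx=6,fy=6,interpolation=cv2.INTER_CUBIC))
E
```

```text
t 34.30 tray xy mm 98.7 0.2 z 38.1 | F along -2.02 across -0.87 z 2.68 | gap 0.2
```

View pics/v17.png

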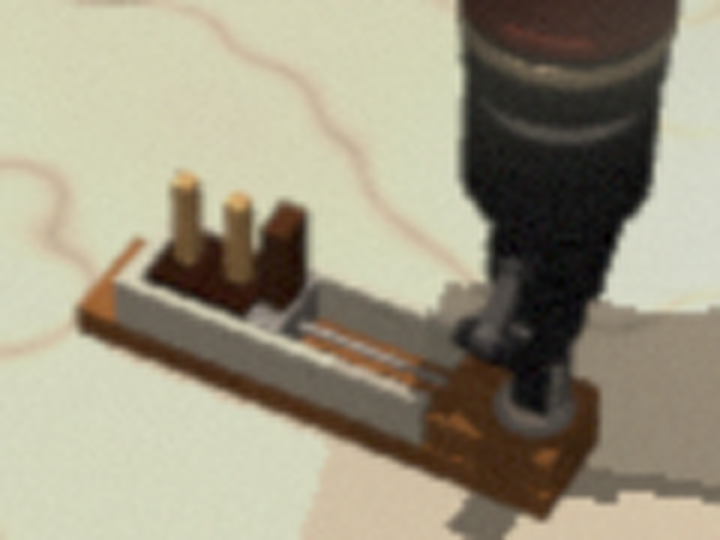

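The follower has run forward and closed on both blocks. I'll retreat straight up, move clear and check.

Emit:
move_arm:
  deltas:
    - {"tx":0,"ty":0,"tz":-2,"ax":0,"ay":0,"az":0,"jaw":0}
    - {"tx":0,"ty":0,"tz":-5,"ax":0,"ay":0,"az":0,"jaw":0}
    - {"tx":0,"ty":0,"tz":-5,"ax":0,"ay":0,"az":0,"jaw":0}
    - {"tx":5,"ty":0,"tz":-3,"ax":0,"ay":0,"az":0,"jaw":0}
    - {"tx":5,"ty":-3,"tz":0,"ax":0,"ay":0,"az":0,"jaw":0}
    - {"tx":0,"ty":-6,"tz":0,"ax":0,"ay":0,"az":0,"jaw":0}
    - {"tx":0,"ty":-6,"tz":0,"ax":0,"ay":0,"az":0,"jaw":0}
    - {"tx":0,"ty":0,"tz":0,"ax":0,"ay":0,"az":0,"jaw":0}

```text
time: 35.35
ee_pos: [0.2806, -0.0757, 0.1883]
eef_rot: [-0.543, -3.092, 0.002]
contact_force: [0.5, 0.2, 1.3]
finger_gap: 0.001
```

```bash
python3 - <<'E'
from h import *
tr()
I={}
for n in("side","top"):
    p,d=camera(n); cv2.imwrite(f'pics/{n}18.png',p[:,:,::-1]);I[n]=p[:,:,::-1]
cv2.imwrite('pics/v18.png',cv2.resize(I["side"][190:270,235:335],None,fx=7,fy=7,interpolation=cv2.INTER_CUBIC))
cv2.imwrite('pics/v18t.png',cv2.resize(I["top"][155:275,245:335],None,fx=5,fy=5,interpolation=cv2.INTER_CUBIC))
T=TRAY
# expected if closed on two (s=40): sticks at -72,-46; post centre -24, top z 91
for n,o,k in(("side",(235,190),7),("top",(245,155),5)):
    print(n,((proj(n,tw(T,[[-.072,0,.091],[-.046,0,.091],[-.024,0,.091]]))-o)*k+k/2).round())
E
```

```text
t 35.35 tray xy mm 198.7 148.8 z 188.3 | F along -0.38 across -0.33 z 1.30 | gap 0.1
side [[178. 137.]
 [240. 160.]
 [293. 180.]]
top [[259. 122.]
 [239. 180.]
 [222. 229.]]
```

View pics/v18.png

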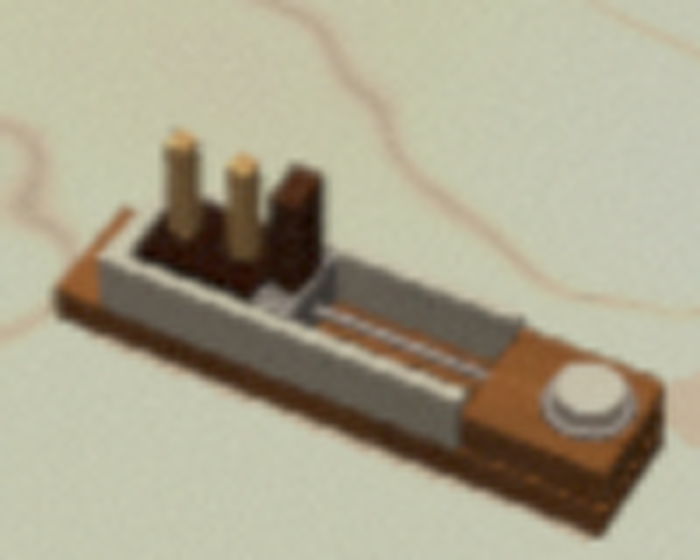

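View pics/v18t.png

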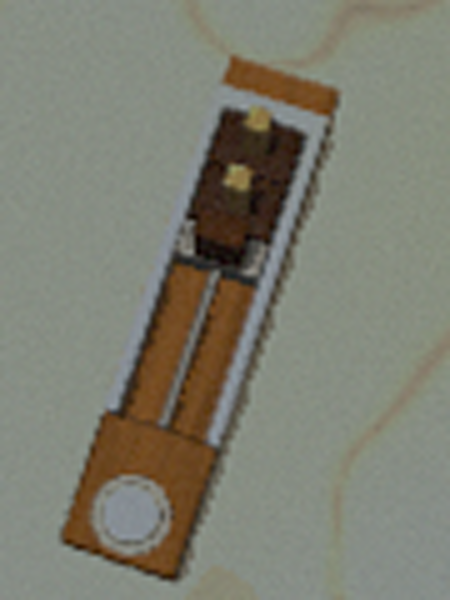

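View pics/top18.png

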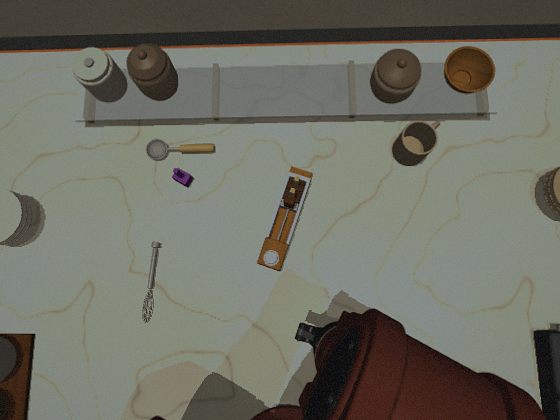

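The checks agree:
- **Blocks:** stick tops are at (181,138) and (242,160) in the side crop, against (178,137) and (240,160) expected.
- **Follower:** in the top crop the post is at (220,228), against (222,229) expected for "closed on two". In the side crop it is about 1.3 px to the right of expected.
- **The rest:** the button is up, and the mug, whisk and spoon are where they were.

Handing in.

```bash
python3 -c "
from cell import *
print(job_done())"
```

```text
the job is handed in; nothing more can be done
None
```

The tray is refilled: both chocolate blocks stand in the channel, sticks up, held against the end wall by the follower. I handed it in at about 35.5 s of the 69 s.

**Follower:** I drew it back by the post in small steps. It clicked in at about 96.8 mm and stayed back after I let go. The highest single reading was about 2.2 N above the spring, so the buffer was never loaded hard. I misread a noise dip near 93 mm as the click, found the follower was not held there, and pulled on.

**Blocks and button:** I stood block a at the end wall, then block b beside it. One press of the button closed the follower on both.

**Last checks:**
- **Position:** in the final pictures the sticks and the post are within about 1 px (roughly 2 mm) of where "closed on two" should put them. The post in the side view is the loosest, at about 1.3 px.
- **Surroundings:** the button is back up, and the mug, whisk and spoon look unmoved in the final top view. The arm is clear of everything.

**What went wrong:**
- **Block a caught while being lowered:** it caught on something, most likely the top of the end wall, with a brief wrist force of about 57 N. It slid some millimetres in the grip, then went in upright. That is under the 120 N wrist limit. The load went through the block rather than the gripper's body, but I can't tell how the 40 N pressing limit treats it.
- **Wrist joint at its limit:** early on, joint 6 ran to the end of its range (3.14) before I turned it back half a turn.

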